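# Crank the jar clamp shut and unscrew the tight cap

### The arm

A 6-joint arm with a two-finger parallel gripper is mounted at the origin on the work surface. World frame = base frame: x ahead of the robot, y to its left, z up, the work surface at z = 0. Lengths are in m, angles in rad, forces in N, time in s.
With the tool pointing down it reaches from about 0.3 to 0.775 m from the base axis. Payload 14.6 kg.
Tool frame: the origin (TCP) lies at the very end of the fingers, on their centre line; the grasp point (between the pads) lies 19 mm behind it (pinch_z is the distance from the TCP to the grasp point, in m); z points along the fingers, y is the direction in which the jaws open and shut (so a half turn about z gives the same grasp; the last joint's range is limited). The gripper opens to 94 mm and grips with 3 to 60 N. Pads are 16 mm wide; open, the fingers measure 119 mm over their backs; the gripper's body (75 mm by 177 mm) begins 78 mm behind the grasp point.
Start: joints at [-1.31, 0.3, 1.521, -0, 1.321, -0.067], TCP at [0.177, -0.521, 0.205] pointing down, gripper open.
Joint ranges: [-3.03, 3.03], [-0.79, 2.21], [0.23, 2.52], [-1.04, 4.18], [0, 3.07], [-2.55, 2.55]. Speed limits (rad/s): [2.22, 2.22, 2.57, 3.14, 3.14, 3.14].

### API

Orientations are given as [roll, pitch, yaw] about the fixed x, y, z axes, in that order (R = Rz(yaw) Ry(pitch) Rx(roll)).
In Python, from station import get_obs, camera, hand_in, pinch_z gives the robot as it stands.
- The arm moves only by the tool servo_tool, never from a script. Its argument "moves" is a list that holds one entry, the list of rows, each a list of 7 numbers: the turn, a rotation vector about the tool's x, y, z normalised to -1 to 1, where 1 is pi/2 rad, then the shift along the tool's x, y, z normalised to -1 to 1, where 1 is 500 mm, then the closure, from 0 (fully open) to 1 (shut). In form: [[[rx, ry, rz, x, y, z, hand], ...]]. A call has 1 to 12 rows; each row is the pose to reach, as a shift and turn from the pose measured when the call began, along the tool's axes at that moment; what a row does not reach only later rows make up. A row lasts 1/12 s, in which the tool goes at most 41.7 mm and 7.16 degrees, less where a joint would pass 70% of its speed; a pose out of reach is approached as far as the arm can. A call with a number of a shift or a turn outside -1 to 1 is refused whole. A call with a gripper value outside its range is refused whole. The fingers move at their own pace and stop on an object; "squeeze" is the grip in N (left out, the last holds). Time passes only in rows, so rows that repeat a pose let the fingers close. It gives the time, the measured TCP pose, the force and the opening at its end, in the units of the state.
- get_obs(): the state, without advancing time (a new reading comes with each control period).
- camera(name): name is "scene" or "top" or "wrist"; returns a dict with "color" (480x640x3 uint8, red, green, blue), "intrinsics" (3x3 intrinsics, pixels), "rvec" (rotation vector, rad) and "tvec" (3), from world to camera coordinates, as OpenCV has them. Camera axes: x right, y down, z forward; pixel columns grow to the right and rows downward; lengths in m; the calibration is good to about 2 mm. The wrist camera is an equidistant fisheye: a pixel r from the principal point sees the ray r / f radians off the axis. A picture is of the moment at which its call begins. There is no depth.
- hand_in(): hands the job in, once; it reports no verdict.
The state is a dict: "time_s": time; "qpos": joint angles; "joint_vel": joint speeds; "tau": joint torques, N m; "ee_pos": TCP position; "eef_rot": TCP orientation; "force": force on the tool from outside, world axes, zero at the start; "moment": the same for the moment, N m; "grip_width": finger opening in m.
Only numpy, scipy, OpenCV 4.12 (cv2) and the standard library are available. Lean on these libraries where they do the work, as an engineer would, in place of code of your own. Each camera call takes 0.05 s, during which the arm holds its last target.

### The job

Turn the crank clockwise (seen from above) until the sliding jaw grips the jar firmly against the fixed jaw and the crank stops. Then unscrew the tight cap counterclockwise until its thread lets go, lift it straight off and finish while still holding it level in the gripper, just above the jar's mouth and clear of it, a centimetre or two up; do not set it down or let go. The jar stays clamped and upright, and the mug, spice jar and bowl are left alone.

Things in the scene. Friction and masses are not known exactly. Their poses are not given: they have to be found in the camera images.
- clamp: Jar clamp fixed to the counter: base plate 110 x 340 x 14 mm, origin at the centre of its underside, long axis = its y. At its -y end a fixed V jaw (two rubber pads, top 72 mm above the counter), at +y a white gear housing 90 x 90 mm, 60 mm high, with a flat hand crank on top. The jar seated in the V has its axis at x = 0, y = -90 mm in this frame.
- jaw: Sliding jaw between jar and gear housing: upright plate 85 mm wide, top 71 mm above the counter, flat rubber face towards the jar (clamp's -y). Origin at the foot of that face, in the middle. The crank drives it along the clamp's -y, 20 mm per clockwise turn. The soft rubber yields up to 6 mm (11 N per mm). It meets the seated jar with its origin at y = -54 mm in the clamp's frame.
- crank (a joint): Crank angle in rad, growing clockwise from above (closing), 0 to 17.5; each rad moves the jaw 3.18 mm. Starts at 0.2 to 6.5; the rubber meets the seated jar at about 14.5, grips firmly (about 50 N) at 15.9 and stops hard at about 16.4: 1.5 to 2.6 turns. 3.5 N at the knob turns it freely, about 7 N at the firm grip; it stays where it is left.
- knob_mid (a point): Centre of the crank's upright black knob, 24 mm diameter, 46 mm high, spinning freely on its pin, so it can be led round with the gripper's direction unchanged. It goes round the crank axis at 45 mm radius. This point is 100 mm above the counter, the knob spans 75 to 121 mm, and the crank arm under it has its top at 74 mm.
- crank_axis (a point): Point on the crank's upright turning axis, at the height of the knob's centre.
- jar: Loose glass jar, about 0.4 kg, standing on the clamp's plate between the jaws; origin at the centre of its underside. Body 72 mm diameter up to 78 mm, tapering to the neck (43 mm) at 92 mm, mouth at 122 mm. It may stand up to 20 mm off the V at first; the jaw pushes it in. Unclamped it turns along with the cap. Its x axis is the cap's x axis when closed.
- jar_mouth (a point): Centre of the glass rim of the jar's mouth, 122 mm above the jar's underside; z up. A white sprung gasket ring in the mouth presses up against the cap (about 17 N when closed) and stands 6 mm above the rim once the cap is off.
- cap_mid (a point): Centre, half-way up, of the steel screw cap: 60 mm diameter, 24 mm high, 60 g; z up, x turns with it. Closed, it lies 7 mm below the jar's rim point. Turned counterclockwise from above it rises about 3 mm, lets go after about 115 degrees, then springs up about 2 mm; lift it straight off between 120 and 145 degrees; a stop comes at about 150.
- cap: The same cap, origin at the centre of its lower edge. Turning it takes roughly 0.3 to 0.8 N m. Released half-way it stays where it is; it cannot be pulled off early nor turned off clockwise (a stop meets it within about 15 degrees). Fingertips may reach 8 mm below its lower edge before they meet the jar's shoulder.
- mug: White mug, 76 mm diameter, 90 mm high, on the counter beside the clamp; origin at the centre of its underside. Bystander.
- spice: Amber spice jar, 50 mm diameter, 100 mm high; origin at the centre of its underside. Bystander.
- bowl: White bowl, 120 mm diameter, 50 mm high; origin at the centre of its underside. Bystander.
Mind the look-alikes: they are no part of the job. Of the things that look like the cap, the middle-sized one is meant.

How it is judged:
By the outcome, as a careful person would: the job done as asked, in the order asked, and still so for the second after the job is handed in, while the arm keeps its last pose, push and grip.
It also fails if it takes over 64 s, if anything falls off the work surface, if the arm or the gripper's body presses on something with over 40 N, if the wrist force passes 120 N, or if a joint passes its speed limit or range.

## Working session

There is one attempt and no reset: what is moved stays moved. The work goes in short steps, Python scripts to look and compute and a tool call to move; the robot and the scene stay as the last step left them, time stands still between calls to the robot, and variables do not carry over. Pictures are saved under pics/ and viewed, and the job is handed in when it is done.

Besides the shell and the picture viewer there is one more tool, called after "Emit:" by a JSON object that holds its "api" and its "payload", one argument or row to a line. servo_tool: Moves the arm, as the interface text tells. Scaled input: -1 to 1 covers 500 mm each way for a shift and pi/2 rad each way for a turn. Its arguments: {"type":"object","properties":{"moves":{"type":"array"},"squeeze":{"type":"number"}},"required":["moves"]}

```bash
ls; mkdir -p pics
python3 - <<'E'
from station import get_obs,camera,pinch_z
import cv2
o=get_obs()
print(o,pinch_z)
for n in("scene","top","wrist"):
    c=camera(n); cv2.imwrite(f"pics/{n}0.png",c["color"][:,:,::-1]); print(n,c["intrinsics"].tolist(),c["rvec"],c["tvec"])
E
```

```text
pics
{'time_s': 0.0, 'qpos': array([-1.30957071e+00,  3.00498058e-01,  1.52157052e+00,  1.46198506e-05,
        1.32065939e+00, -6.65959789e-02]), 'joint_vel': array([ 0.00010084, -0.00142626, -0.00023921,  0.00102994,  0.00116252,
        0.00042237]), 'tau': array([ 1.71060805e-03, -5.31811416e+01, -3.52743316e+01,  7.09033641e-02,
        2.43273930e-02, -7.51823836e-05]), 'ee_pos': array([ 0.17702855, -0.52046922,  0.204876  ]), 'eef_rot': array([-3.14046080e+00, -8.96806684e-05,  3.27817922e-01]), 'force': array([-0.29346639,  0.68383831,  0.07802984]), 'moment': array([-0.01914744, -0.06501945,  0.05185992]), 'grip_width': 0.0943118052666086} 0.0188
scene [[594.0623185371975, 0.0, 321.3447423817693], [0.0, 594.0623185371975, 232.60428435010996], [0.0, 0.0, 1.0]] [ 2.1901491   1.33058886 -0.42317279] [-0.22531781 -0.31157045  1.75900443]
top [[515.5496226977102, 0.0, 318.7104277626371], [0.0, 515.5496226977102, 224.9294089247435], [0.0, 0.0, 1.0]] [ 2.17468091 -2.19562928  0.10674689] [-0.00355242  0.49585156  1.21917351]
wrist [[371.64829954431775, 0.0, 323.19411134404766], [0.0, 371.64829954431775, 238.81937502259873], [0.0, 0.0, 1.0]] [-2.35797085  1.68730753  0.24503777] [-0.55000629 -0.02981115  0.39270335]
```

View pics/scene0.png

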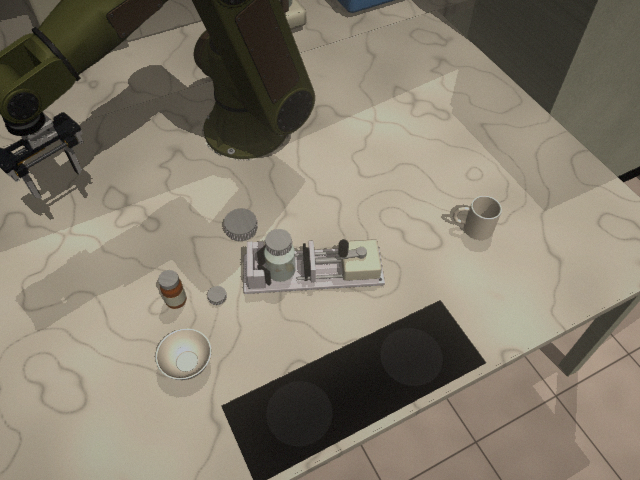

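View pics/top0.png

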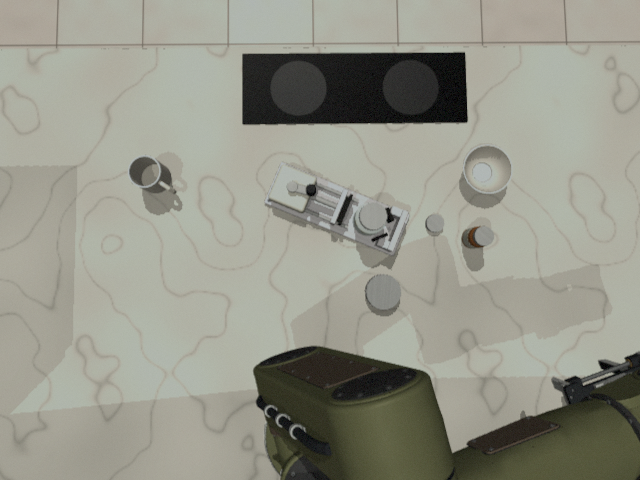

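View pics/wrist0.png

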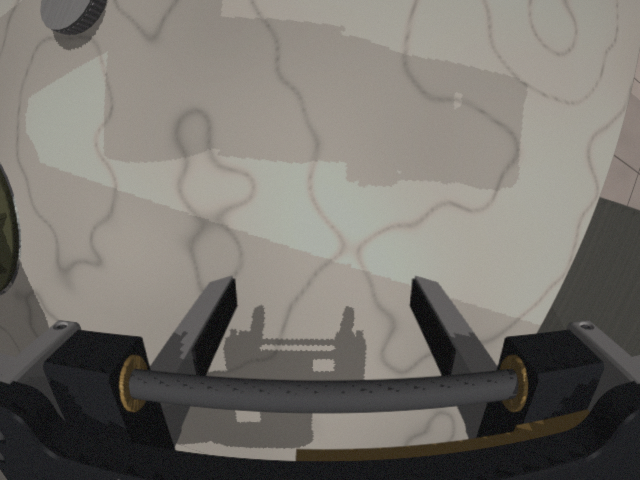

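Lookalikes in the top view are the large disc on the counter (383,292), the small disc (434,224), the spice jar's lid (482,237) and the disc on the jar in the clamp (371,217). The one on the jar is middle-sized and sits in the clamp, so it should be the cap. I'll confirm with an enlarged crop.

Run:
```python
import cv2,numpy as np
t=cv2.imread("pics/top0.png"); s=cv2.imread("pics/scene0.png")
cv2.imwrite("pics/topcrop.png",cv2.resize(t[150:320,250:450],None,fx=4,fy=4,interpolation=cv2.INTER_CUBIC)[:600,:800])
cv2.imwrite("pics/scenecrop.png",cv2.resize(s[200:310,210:400],None,fx=4,fy=4,interpolation=cv2.INTER_CUBIC))
```

```text
(no output)
```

View pics/topcrop.png

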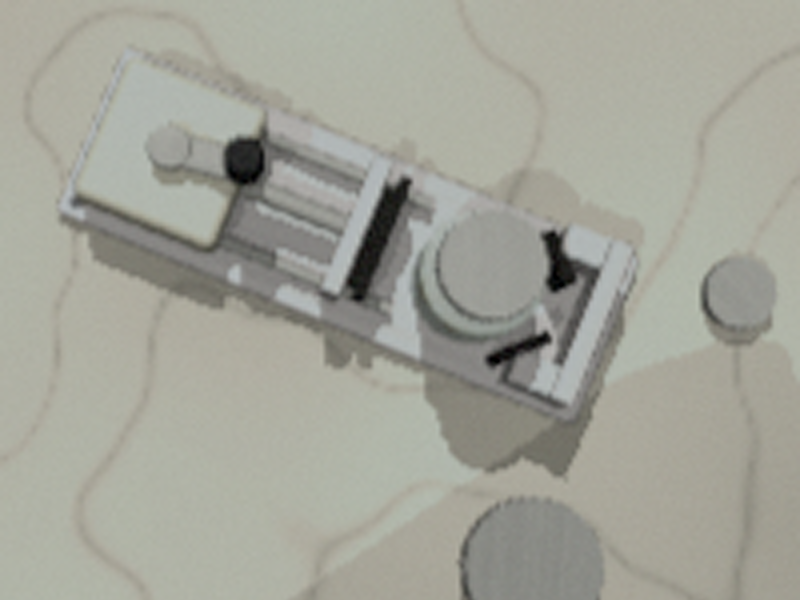

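View pics/scenecrop.png

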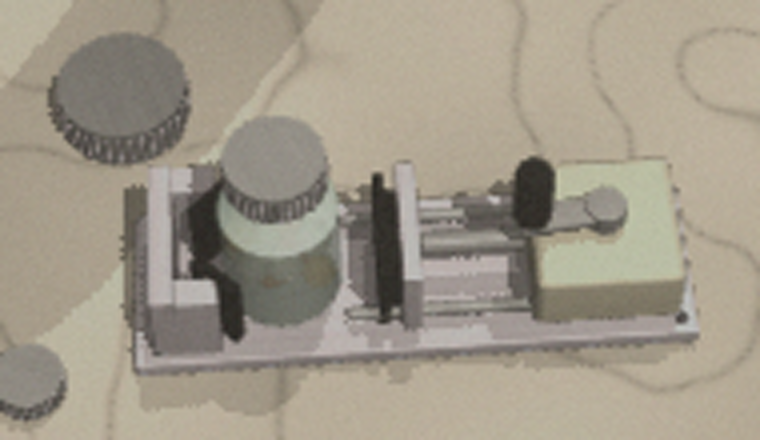

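```bash
cat > h.py <<'E'
import numpy as np,cv2
from scipy.spatial.transform import Rotation as Rn
K={"scene":(594.0623,321.3447,232.6043,[2.1901491,1.33058886,-0.42317279],[-0.22531781,-0.31157045,1.75900443]),
"top":(515.5496,318.7104,224.9294,[2.17468091,-2.19562928,0.10674689],[-0.00355242,0.49585156,1.21917351])}
def ray(cam,u,v):
    f,cx,cy,r,t=K[cam]; R=Rn.from_rotvec(r).as_matrix()
    return -R.T@np.array(t), R.T@np.array([(u-cx)/f,(v-cy)/f,1])
def onz(cam,u,v,z):
    o,d=ray(cam,u,v); return o+d*(z-o[2])/d[2]
def tri(p,q):
    o,d=ray("top",*p);a,b=ray("scene",*q)
    s,t=np.linalg.lstsq(np.c_[d,-b],a-o,rcond=None)[0]
    return (o+d*s+a+b*t)/2, np.linalg.norm(o+d*s-a-b*t)
E
python3 - <<'E'
from h import *
np.set_printoptions(precision=4,suppress=True)
T=lambda x,y:(250+x/4,150+y/4)
S=lambda x,y:(210+x/4,200+y/4)
print("hub top",onz("top",*T(169,147),.08),onz("scene",*S(606,203),.08),tri(T(169,147),S(606,203)))
print("knob top",onz("top",*T(244,158),.121),onz("scene",*S(535,166),.121))
print("knob bot?",onz("scene",*S(533,215),.078))
print("cap top",onz("top",*T(494,264),.141+.0),onz("scene",*S(274,160),.141),tri(T(494,264),S(274,160)))
for p in [(128,46),(62,213),(575,416)]: print("plate top",onz("top",*T(*p),.014))
for p in [(138,362),(697,329)]: print("plate scene",onz("scene",*S(*p),.014))
for p in [(130,62),(78,195),(212,248),(266,110)]: print("housing top",onz("top",*T(*p),.06))
for p in [(410,181),(356,298)]: print("jaw face top",onz("top",*T(*p),.071))
for p,z in [((482,237),.1),((148,170),.09),((487,170),.05)]: print(onz("top",*p,z))
E
```

```text
hub top [0.5796 0.0526 0.08  ] [0.5874 0.053  0.08  ] (array([0.5819, 0.0546, 0.0715]), np.float64(0.003854512000869907))
knob top [0.5666 0.0095 0.121 ] [0.5695 0.013  0.121 ]
knob bot? [0.574  0.0112 0.078 ]
cap top [ 0.5041 -0.1261  0.141 ] [ 0.5104 -0.124   0.141 ] (array([ 0.5057, -0.1246,  0.1357]), np.float64(0.004654102673540748))
plate top [0.6526 0.0796 0.014 ]
plate top [0.5503 0.12   0.014 ]
plate top [ 0.4244 -0.1887  0.014 ]
plate scene [ 0.5221 -0.2254  0.014 ]
plate scene [0.6549 0.0823 0.014 ]
housing top [0.6334 0.0759 0.06  ]
housing top [0.5549 0.1066 0.06  ]
housing top [0.5231 0.0286 0.06  ]
housing top [ 0.6043 -0.0037  0.06  ]
jaw face top [ 0.56   -0.0867  0.071 ]
jaw face top [ 0.4922 -0.0544  0.071 ]
[ 0.4585 -0.3753  0.1   ]
[0.6192 0.3808 0.09  ]
[ 0.6209 -0.4098  0.05  ]
```

Emit:
{"api": "servo_tool", "payload": {
  "moves": [
    [[0,0,-0.79,0.838,-0.602,-0.08,0],[0,0,-0.79,0.838,-0.602,-0.08,0],[0,0,-0.79,0.838,-0.602,-0.08,0],[0,0,-0.79,0.838,-0.602,-0.08,0],[0,0,-0.79,0.838,-0.602,-0.08,0],[0,0,-0.79,0.838,-0.602,-0.08,0],[0,0,-0.79,0.838,-0.602,-0.08,0],[0,0,-0.79,0.838,-0.602,-0.08,0],[0,0,-0.79,0.838,-0.602,-0.08,0],[0,0,-0.79,0.838,-0.602,-0.08,0],[0,0,-0.79,0.838,-0.602,-0.08,0],[0,0,-0.79,0.838,-0.602,-0.08,0]]
  ]
}}

```text
time_s: 1.15
ee_pos: [0.4674, -0.1129, 0.2442]
eef_rot: [-3.142, -0.001, 1.57]
force: [1.3, -1.0, -0.4]
grip_width: 0.0941
```

```bash
cat >> h.py <<'E'
def grab(name,fn):
    from station import camera
    c=camera(name); cv2.imwrite(fn,c["color"][:,:,::-1]); np.savez(fn+".npz",K=c["intrinsics"],r=c["rvec"],t=c["tvec"])
def wray(fn,u,v):
    d=np.load(fn+".npz"); K=d["K"]; x=(u-K[0,2])/K[0,0]; y=(v-K[1,2])/K[1,1]; th=np.hypot(x,y)
    s=np.sin(th)/th; R=Rn.from_rotvec(d["r"]).as_matrix(); return -R.T@d["t"], R.T@np.array([x*s,y*s,np.cos(th)])
def wz(fn,u,v,z):
    o,d=wray(fn,u,v); return o+d*(z-o[2])/d[2]
E
python3 - <<'E'
from h import *
grab("wrist","pics/w1.png"); print(wray("pics/w1.png",320,240))
E
```

```text
(array([ 0.46754351, -0.03079629,  0.42359902]), array([-0.00841898, -0.2848728 , -0.95852836]))
```

View pics/w1.png

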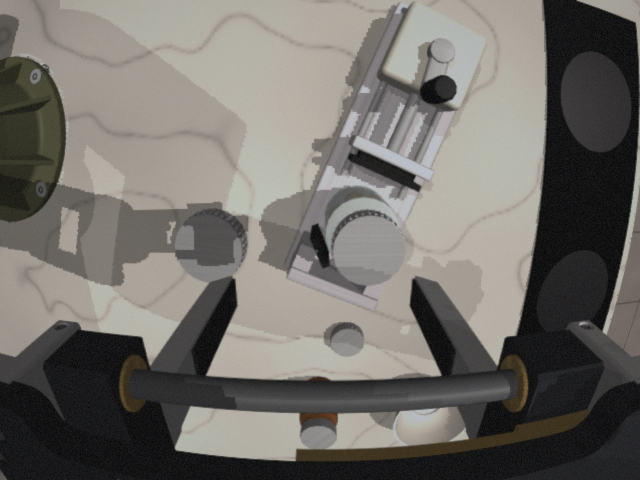

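Run:
```python
from h import *
i=cv2.imread("pics/w1.png"); cv2.imwrite("pics/w1c.png",cv2.resize(i[0:300,280:500],None,fx=2,fy=2,interpolation=cv2.INTER_CUBIC))
cv2.imwrite("pics/w1d.png",cv2.resize(i[20:120,370:500],None,fx=6,fy=6,interpolation=cv2.INTER_CUBIC))
```

```text
(no output)
```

View pics/w1c.png

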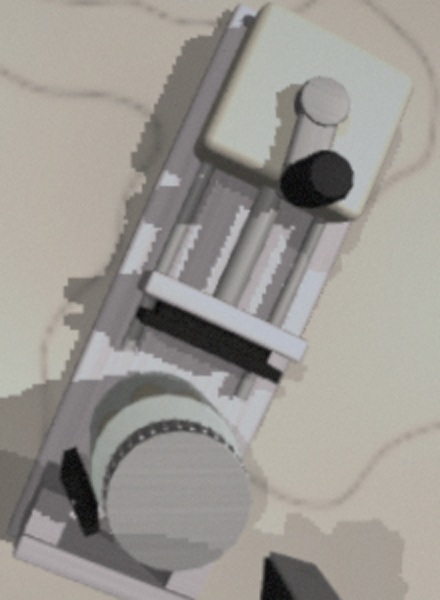

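View pics/w1d.png

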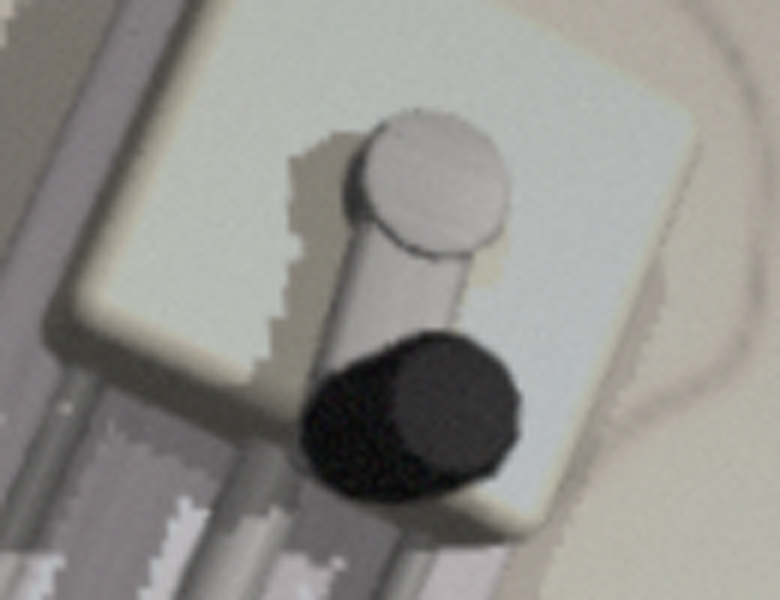

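Run:
```python
from h import *
np.set_printoptions(precision=4,suppress=True)
f="pics/w1.png"
print("knobtop",wz(f,446.2,87.3,.121),"bot",wz(f,429.7,93.3,.075))
for z in(.074,.08,.09):print("hub",z,wz(f,442.8,50.7,z))
print("cap",wz(f,369.5,250,.141),wz(f,369.5,250,.136))
def c(x,y): return 280+x/2,y/2
print([wz(f,*c(*p),.071) for p in [(140,315),(280,380)]])
print([wz(f,*c(*p),.071) for p in [(150,278),(305,350)]])
```

```text
knobtop [0.5694 0.0109 0.121 ] bot [0.5683 0.01   0.075 ]
hub 0.074 [0.582  0.0539 0.074 ]
hub 0.08 [0.5801 0.0524 0.08  ]
hub 0.09 [0.5768 0.05   0.09  ]
cap [ 0.5048 -0.1232  0.141 ] [ 0.5055 -0.1248  0.136 ]
[array([ 0.493 , -0.0543,  0.071 ]), array([ 0.5624, -0.0846,  0.071 ])]
[array([ 0.4976, -0.0366,  0.071 ]), array([ 0.5745, -0.0694,  0.071 ])]
```

Emit:
{"api": "servo_tool", "payload": {
  "moves": [
    [[0,0,0,0.247,0.202,0.1,0.3],[0,0,0,0.247,0.202,0.1,0.3],[0,0,0,0.247,0.202,0.1,0.3],[0,0,0,0.247,0.202,0.1,0.3],[0,0,0,0.247,0.202,0.1,0.3],[0,0,0,0.247,0.202,0.2,0.3],[0,0,0,0.247,0.202,0.26,0.3],[0,0,0,0.247,0.202,0.322,0.3],[0,0,0,0.247,0.202,0.322,0.3],[0,0,0,0.247,0.202,0.322,0.3]]
  ]
}}

```text
time_s: 2.03
ee_pos: [0.5709, 0.0156, 0.0837]
eef_rot: [-3.141, -0.002, 1.572]
force: [-0.1, -0.3, 1.0]
grip_width: 0.0657
```

Run:
```python
from h import *
grab("wrist","pics/w2.png")
```

```text
(no output)
```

View pics/w2.png

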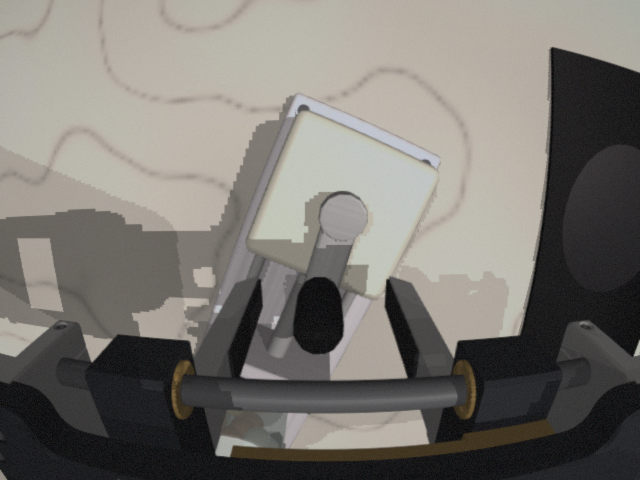

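Run:
```python
from h import *
from station import get_obs
o=get_obs();print(o["ee_pos"],o["time_s"],o["joint_vel"].round(3))
i=cv2.imread("pics/w2.png"); f="pics/w2.png"
print(i[290:350:10,320].tolist())
for z in(.074,.08,.085):print("hub",z,wz(f,343.3,216,z))
cv2.imwrite("pics/w2d.png",cv2.resize(i[180:380,240:400],None,fx=4,fy=3.0,interpolation=cv2.INTER_CUBIC)*1)
```

```text
[0.5719561  0.01560148 0.0855454 ] 2.0833 [ 0.003 -0.03  -0.02   0.    -0.003  0.001]
[[14, 16, 12], [14, 17, 11], [22, 16, 21], [20, 17, 21], [18, 21, 19], [13, 10, 11]]
hub 0.074 [0.58147551 0.05455183 0.074     ]
hub 0.08 [0.58114342 0.05591082 0.08      ]
hub 0.085 [0.58086667 0.0570433  0.085     ]
```

View pics/w2d.png

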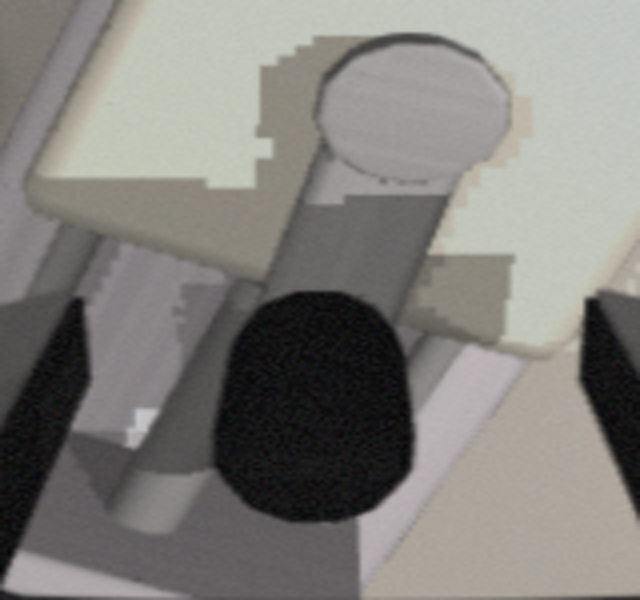

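Run:
```python
from h import *
f="pics/w2.png"
print(wz(f,240+314/4,180+447/3,.121), wz(f,240+316/4,180+291/3,.075))
```

```text
[0.56902637 0.01463196 0.121     ] [0.56875386 0.0206729  0.075     ]
```

Emit:
{"api": "servo_tool", "payload": {
  "moves": [
    [[0,0,0,-0.009,-0.006,0.004,0.3],[0,0,0,-0.009,-0.006,0.004,0.3],[0,0,0,-0.009,-0.006,0.004,1],[0,0,0,-0.009,-0.006,0.004,1],[0,0,0,-0.009,-0.006,0.004,1],[0,0,0,-0.009,-0.006,0.004,1],[0,0,0,-0.009,-0.006,0.004,1],[0,0,0,-0.009,-0.006,0.004,1]]
  ],
  "squeeze": 20
}}

```text
time_s: 2.75
ee_pos: [0.569, 0.0111, 0.0835]
eef_rot: [3.139, -0.002, 1.572]
force: [0.3, 0.4, -0.0]
grip_width: 0.0294
```

Run:
```python
from h import *
from station import get_obs
o=get_obs();print(o["ee_pos"],o["time_s"],o["joint_vel"].round(3),o["force"],o["moment"],o["grip_width"])
```

```text
[0.56897916 0.01113704 0.08352836] 2.75 [-0.    -0.001 -0.    -0.001  0.001 -0.002] [ 0.30275882  0.36661888 -0.03355462] [-0.05404742 -0.08789423  0.01392104] 0.029379661497569744
```

```bash
cat >> h.py <<'E'
def circ(cx,cy,r,th0,steps):
    # deltas from CURRENT measured tcp to circle points; tool x=+y,tool y=+x (yaw 90)
    from station import get_obs
    o=get_obs(); p=o["ee_pos"]; yaw=o["eef_rot"][2]
    tx=np.array([np.cos(yaw),np.sin(yaw)]);ty=np.array([np.sin(yaw),-np.cos(yaw)])
    for s in steps:
        a=np.deg2rad(th0-s); d=np.array([cx+r*np.cos(a),cy+r*np.sin(a)])-p[:2]
        print(s,"[0,0,0,%.3f,%.3f,0,1],"%(d@tx/.5,d@ty/.5))
E
python3 - <<'E'
from h import *
circ(.5815,.0542,.0449,-106.2,range(0,121,12))
E
```

```text
0 [0,0,0,-0.000,-0.000,0,1],
12 [0,0,0,0.007,-0.017,0,1],
24 [0,0,0,0.018,-0.033,0,1],
36 [0,0,0,0.031,-0.046,0,1],
48 [0,0,0,0.047,-0.056,0,1],
60 [0,0,0,0.065,-0.062,0,1],
72 [0,0,0,0.083,-0.065,0,1],
84 [0,0,0,0.102,-0.063,0,1],
96 [0,0,0,0.120,-0.058,0,1],
108 [0,0,0,0.137,-0.049,0,1],
120 [0,0,0,0.151,-0.037,0,1],
```

Emit:
{"api": "servo_tool", "payload": {
  "moves": [
    [[0,0,0,0,0,0,1],[0,0,0,0,0,0,1],[0,0,0,0.007,-0.017,0,1],[0,0,0,0.018,-0.033,0,1],[0,0,0,0.031,-0.046,0,1],[0,0,0,0.047,-0.056,0,1],[0,0,0,0.065,-0.062,0,1]]
  ]
}}

```text
time_s: 3.33
ee_pos: [0.5373, 0.0441, 0.0836]
eef_rot: [3.139, -0.002, 1.572]
force: [5.5, -3.0, -2.0]
grip_width: 0.0235
```

Run:
```python
from h import *
from station import get_obs
o=get_obs();p=o["ee_pos"];print(p,o["time_s"],o["joint_vel"].round(3),o["force"],o["moment"],o["grip_width"],o["eef_rot"])
d=p[:2]-[.5815,.0542];print(np.hypot(*d),np.rad2deg(np.arctan2(d[1],d[0])))
grab("wrist","pics/w3.png")
circ(.5815,.0542,.0449,-106.2,range(48,240,15))
```

```text
[0.53734031 0.04412576 0.08357339] 3.3333 [ 0.21  -0.048  0.067  0.    -0.025  0.206] [ 5.48344471 -2.96177761 -1.98664907] [-0.59788438 -1.03386883 -0.02724526] 0.02349745257106885 [ 3.13929356e+00 -1.70768801e-03  1.57227480e+00]
0.045294246914628945 -167.14893101502298
48 [0,0,0,-0.022,0.008,0,1],
63 [0,0,0,0.000,0.001,0,1],
78 [0,0,0,0.024,-0.001,0,1],
93 [0,0,0,0.047,0.004,0,1],
108 [0,0,0,0.068,0.015,0,1],
123 [0,0,0,0.085,0.030,0,1],
138 [0,0,0,0.098,0.050,0,1],
153 [0,0,0,0.105,0.072,0,1],
168 [0,0,0,0.107,0.096,0,1],
183 [0,0,0,0.102,0.119,0,1],
198 [0,0,0,0.091,0.140,0,1],
213 [0,0,0,0.076,0.157,0,1],
228 [0,0,0,0.056,0.170,0,1],
```

View pics/w3.png

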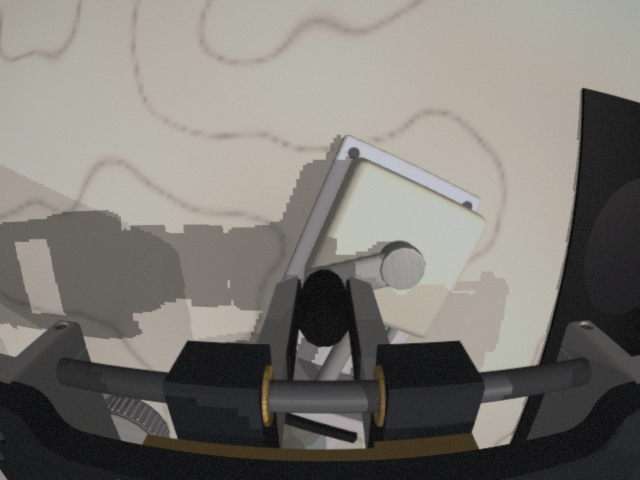

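Emit:
{"api": "servo_tool", "payload": {
  "moves": [
    [[0,0,0,0.024,-0.001,0,1],[0,0,0,0.047,0.004,0,1],[0,0,0,0.068,0.015,0,1],[0,0,0,0.085,0.03,0,1],[0,0,0,0.098,0.05,0,1],[0,0,0,0.105,0.072,0,1],[0,0,0,0.107,0.096,0,1],[0,0,0,0.102,0.119,0,1],[0,0,0,0.091,0.14,0,1],[0,0,0,0.076,0.157,0,1],[0,0,0,0.056,0.17,0,1]]
  ]
}}

```text
time_s: 4.3
ee_pos: [0.6216, 0.0747, 0.0834]
eef_rot: [-3.14, -0.003, 1.574]
force: [-10.0, -0.4, 2.2]
grip_width: 0.023
```

```bash
cat > st.py <<'E'
from h import *
from station import get_obs
np.set_printoptions(precision=4,suppress=True)
o=get_obs();p=o["ee_pos"];print(p,o["time_s"],o["force"],o["moment"],o["grip_width"],o["eef_rot"])
d=p[:2]-[.5815,.0542];print(np.hypot(*d),np.rad2deg(np.arctan2(d[1],d[0])), (-106.2-np.rad2deg(np.arctan2(d[1],d[0])))%360)
E
python3 - <<'E'
import st
from h import *
circ(.5815,.0542,.0449,-106.2,range(228,430,15))
E
```

```text
[0.6216 0.0747 0.0834] 4.3 [-9.9576 -0.3765  2.1721] [-0.1527  1.9081 -0.0023] 0.022983428891376674 [-3.1403 -0.0028  1.5742]
0.0450405074534553 27.110187481953922 226.68981251804607
228 [0,0,0,-0.002,0.001,0,1],
243 [0,0,0,-0.024,0.008,0,1],
258 [0,0,0,-0.048,0.009,0,1],
273 [0,0,0,-0.071,0.004,0,1],
288 [0,0,0,-0.092,-0.006,0,1],
303 [0,0,0,-0.109,-0.022,0,1],
318 [0,0,0,-0.122,-0.042,0,1],
333 [0,0,0,-0.129,-0.064,0,1],
348 [0,0,0,-0.130,-0.087,0,1],
363 [0,0,0,-0.125,-0.110,0,1],
378 [0,0,0,-0.115,-0.131,0,1],
393 [0,0,0,-0.099,-0.148,0,1],
408 [0,0,0,-0.080,-0.161,0,1],
423 [0,0,0,-0.057,-0.169,0,1],
```

Emit:
{"api": "servo_tool", "payload": {
  "moves": [
    [[0,0,0,-0.024,0.008,0,1],[0,0,0,-0.048,0.009,0,1],[0,0,0,-0.071,0.004,0,1],[0,0,0,-0.092,-0.006,0,1],[0,0,0,-0.109,-0.022,0,1],[0,0,0,-0.122,-0.042,0,1],[0,0,0,-0.129,-0.064,0,1],[0,0,0,-0.13,-0.087,0,1],[0,0,0,-0.125,-0.11,0,1],[0,0,0,-0.115,-0.131,0,1],[0,0,0,-0.099,-0.148,0,1],[0,0,0,-0.08,-0.161,0,1]]
  ]
}}

```text
time_s: 5.3
ee_pos: [0.5407, 0.0343, 0.0836]
eef_rot: [-3.141, -0.002, 1.574]
force: [7.8, 0.3, -2.0]
grip_width: 0.0236
```

Run:
```python
import st
from h import *
circ(.5815,.0542,.0449,-106.2,range(408,600,15))
grab("wrist","pics/w4.png");grab("top","pics/t4.png")
i=cv2.imread("pics/t4.png");cv2.imwrite("pics/t4c.png",cv2.resize(i[150:270,250:430],None,fx=4,fy=4))
```

```text
[0.5407 0.0343 0.0836] 5.3 [ 7.7678  0.3411 -2.0377] [-0.1225 -1.8877  0.0223] 0.023590430055095726 [-3.1412 -0.0021  1.5736]
0.04535142909738089 -154.0097987802996 47.8097987802996
408 [0,0,0,0.001,0.001,0,1],
423 [0,0,0,0.023,-0.007,0,1],
438 [0,0,0,0.046,-0.008,0,1],
453 [0,0,0,0.069,-0.003,0,1],
468 [0,0,0,0.090,0.008,0,1],
483 [0,0,0,0.108,0.023,0,1],
498 [0,0,0,0.120,0.043,0,1],
513 [0,0,0,0.128,0.065,0,1],
528 [0,0,0,0.129,0.088,0,1],
543 [0,0,0,0.124,0.111,0,1],
558 [0,0,0,0.114,0.132,0,1],
573 [0,0,0,0.098,0.150,0,1],
588 [0,0,0,0.078,0.163,0,1],
```

View pics/t4c.png

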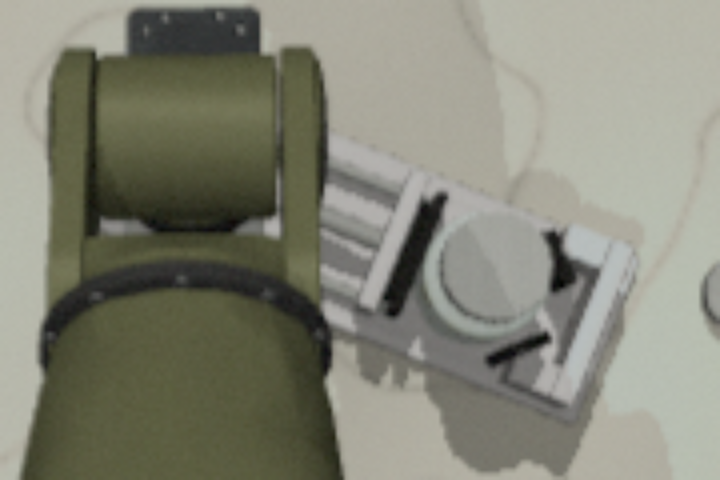

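Emit:
{"api": "servo_tool", "payload": {
  "moves": [
    [[0,0,0,0.023,-0.007,0,1],[0,0,0,0.046,-0.008,0,1],[0,0,0,0.069,-0.003,0,1],[0,0,0,0.09,0.008,0,1],[0,0,0,0.108,0.023,0,1],[0,0,0,0.12,0.043,0,1],[0,0,0,0.128,0.065,0,1],[0,0,0,0.129,0.088,0,1],[0,0,0,0.124,0.111,0,1],[0,0,0,0.114,0.132,0,1],[0,0,0,0.098,0.15,0,1]]
  ]
}}

```text
time_s: 6.32
ee_pos: [0.6147, 0.085, 0.0833]
eef_rot: [-3.136, -0.002, 1.576]
force: [-12.2, -4.4, 7.1]
grip_width: 0.0234
```

Run:
```python
import st
from h import *
circ(.5815,.0542,.0449,-106.2,range(573,760,10))
grab("top","pics/t5.png")
i=cv2.imread("pics/t5.png");cv2.imwrite("pics/t5c.png",cv2.resize(i[150:270,250:430],None,fx=4,fy=4))
```

```text
[0.6147 0.085  0.0833] 6.3167 [-12.1928  -4.3883   7.0651] [-0.8549  2.3008 -0.0293] 0.023377724470361006 [-3.136  -0.0024  1.5759]
0.045314131018144986 42.903166187167294 210.8968338128327
573 [0,0,0,-0.003,0.002,0,1],
583 [0,0,0,-0.016,0.011,0,1],
593 [0,0,0,-0.030,0.017,0,1],
603 [0,0,0,-0.045,0.022,0,1],
613 [0,0,0,-0.061,0.023,0,1],
623 [0,0,0,-0.076,0.022,0,1],
633 [0,0,0,-0.091,0.018,0,1],
643 [0,0,0,-0.106,0.011,0,1],
653 [0,0,0,-0.118,0.003,0,1],
663 [0,0,0,-0.130,-0.008,0,1],
673 [0,0,0,-0.139,-0.021,0,1],
683 [0,0,0,-0.145,-0.035,0,1],
693 [0,0,0,-0.150,-0.050,0,1],
703 [0,0,0,-0.151,-0.066,0,1],
713 [0,0,0,-0.150,-0.082,0,1],
723 [0,0,0,-0.146,-0.097,0,1],
733 [0,0,0,-0.140,-0.111,0,1],
743 [0,0,0,-0.131,-0.124,0,1],
753 [0,0,0,-0.120,-0.135,0,1],
```

View pics/t5c.png

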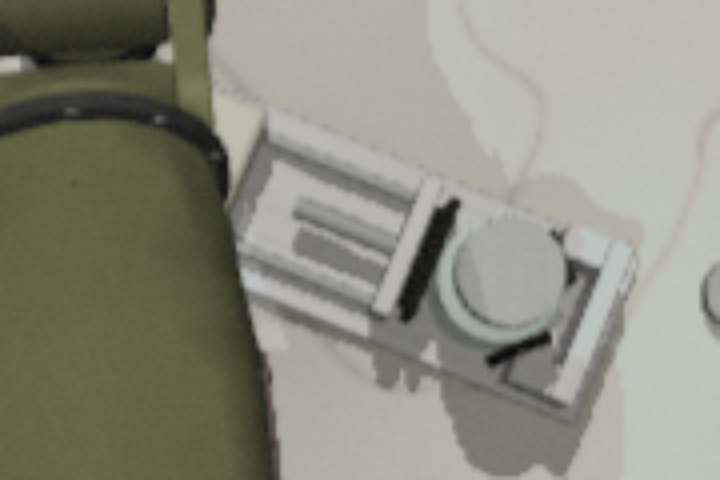

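Emit:
{"api": "servo_tool", "payload": {
  "moves": [
    [[0,0,0,-0.016,0.011,0,1],[0,0,0,-0.03,0.017,0,1],[0,0,0,-0.045,0.022,0,1],[0,0,0,-0.061,0.023,0,1],[0,0,0,-0.076,0.022,0,1],[0,0,0,-0.091,0.018,0,1],[0,0,0,-0.106,0.011,0,1],[0,0,0,-0.118,0.003,0,1],[0,0,0,-0.13,-0.008,0,1]]
  ]
}}

```text
time_s: 7.12
ee_pos: [0.6117, 0.0207, 0.0833]
eef_rot: [-3.135, -0.006, 1.576]
force: [-3.3, 16.5, 4.8]
grip_width: 0.0238
```

Run:
```python
import st
from h import *
circ(.5815,.0542,.0449,-106.2,range(653,800,8))
grab("top","pics/t6.png")
i=cv2.imread("pics/t6.png");cv2.imwrite("pics/t6c.png",cv2.resize(i[150:270,250:430],None,fx=4,fy=4))
```

```text
[0.6117 0.0207 0.0833] 7.1167 [-3.2857 16.5357  4.7556] [ 3.1442  0.6569 -0.0532] 0.02377318811668411 [-3.1352 -0.0058  1.5757]
0.04503392761046074 -47.97091361087086 301.7709136108709
653 [0,0,0,0.010,0.009,0,1],
661 [0,0,0,0.001,0.001,0,1],
669 [0,0,0,-0.007,-0.009,0,1],
677 [0,0,0,-0.013,-0.020,0,1],
685 [0,0,0,-0.018,-0.031,0,1],
693 [0,0,0,-0.021,-0.044,0,1],
701 [0,0,0,-0.023,-0.056,0,1],
709 [0,0,0,-0.022,-0.069,0,1],
717 [0,0,0,-0.020,-0.081,0,1],
725 [0,0,0,-0.016,-0.093,0,1],
733 [0,0,0,-0.011,-0.104,0,1],
741 [0,0,0,-0.004,-0.115,0,1],
749 [0,0,0,0.004,-0.124,0,1],
757 [0,0,0,0.014,-0.132,0,1],
765 [0,0,0,0.024,-0.139,0,1],
773 [0,0,0,0.036,-0.144,0,1],
781 [0,0,0,0.048,-0.148,0,1],
789 [0,0,0,0.060,-0.149,0,1],
797 [0,0,0,0.073,-0.150,0,1],
```

View pics/t6c.png

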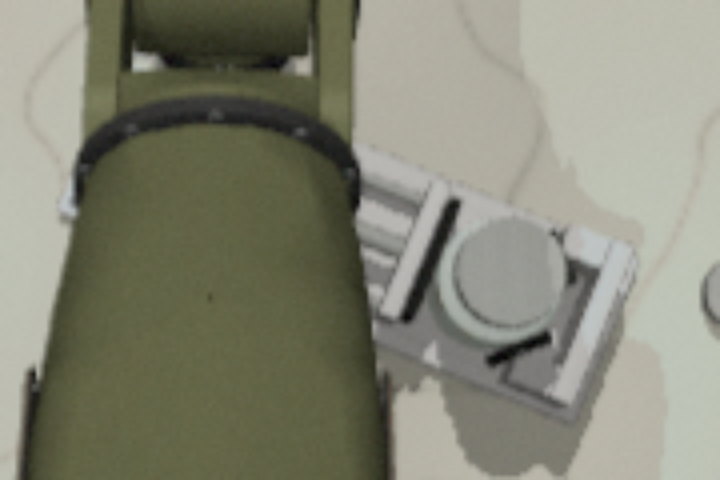

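Emit:
{"api": "servo_tool", "payload": {
  "moves": [
    [[0,0,0,-0.003,-0.004,0,1],[0,0,0,-0.007,-0.009,0,1],[0,0,0,-0.01,-0.014,0,1]]
  ]
}}

```text
time_s: 7.42
ee_pos: [0.6047, 0.0161, 0.0835]
eef_rot: [-3.137, -0.007, 1.576]
force: [6.5, 5.6, -0.1]
grip_width: 0.0237
```

```bash
cat >> st.py <<'E'
a=np.arctan2(d[1],d[0]);F=o["force"]
print("tang resist",-(np.sin(a)*F[0]-np.cos(a)*F[1]),"radial",np.cos(a)*F[0]+np.sin(a)*F[1])
E
python3 - <<'E'
import st
from h import *
circ(.5815,.0542,.0449,-106.2,range(665,720,4))
E
```

```text
[0.6047 0.0161 0.0835] 7.4167 [ 6.5294  5.6067 -0.1464] [ 0.9451 -1.4936 -0.0394] 0.023676078769093025 [-3.1366 -0.0072  1.5758]
0.04462369675302583 -58.62910937557115 312.42910937557116
tang resist 8.49362054387396 radial -1.3880158601864983
665 [0,0,0,0.006,0.010,0,1],
669 [0,0,0,0.002,0.005,0,1],
673 [0,0,0,-0.001,-0.000,0,1],
677 [0,0,0,-0.004,-0.006,0,1],
681 [0,0,0,-0.007,-0.012,0,1],
685 [0,0,0,-0.009,-0.018,0,1],
689 [0,0,0,-0.011,-0.024,0,1],
693 [0,0,0,-0.012,-0.030,0,1],
697 [0,0,0,-0.013,-0.036,0,1],
701 [0,0,0,-0.013,-0.042,0,1],
705 [0,0,0,-0.013,-0.048,0,1],
709 [0,0,0,-0.013,-0.055,0,1],
713 [0,0,0,-0.012,-0.061,0,1],
717 [0,0,0,-0.011,-0.067,0,1],
```

Emit:
{"api": "servo_tool", "payload": {
  "moves": [
    [[0,0,0,-0.004,-0.006,0,1],[0,0,0,-0.007,-0.012,0,1],[0,0,0,-0.009,-0.018,0,1],[0,0,0,-0.011,-0.024,0,1]]
  ]
}}

```text
time_s: 7.75
ee_pos: [0.5939, 0.0113, 0.0837]
eef_rot: [-3.139, -0.008, 1.576]
force: [10.0, 3.8, -3.4]
grip_width: 0.0236
```

Run:
```python
import st
from h import *
circ(.5815,.0542,.0449,-106.2,range(680,740,4))
```

```text
[0.5939 0.0113 0.0837] 7.75 [ 9.9896  3.8011 -3.3877] [ 0.7258 -2.2176  0.0125] 0.023633666662008942 [-3.1393 -0.0081  1.5761]
0.04463385755501344 -73.82739216114237 327.6273921611424
tang resist 10.652997980541224 radial -0.8682160707025952
680 [0,0,0,0.004,0.011,0,1],
684 [0,0,0,0.001,0.006,0,1],
688 [0,0,0,-0.001,-0.000,0,1],
692 [0,0,0,-0.002,-0.007,0,1],
696 [0,0,0,-0.003,-0.013,0,1],
700 [0,0,0,-0.004,-0.019,0,1],
704 [0,0,0,-0.004,-0.025,0,1],
708 [0,0,0,-0.004,-0.031,0,1],
712 [0,0,0,-0.003,-0.038,0,1],
716 [0,0,0,-0.002,-0.044,0,1],
720 [0,0,0,-0.000,-0.050,0,1],
724 [0,0,0,0.002,-0.056,0,1],
728 [0,0,0,0.004,-0.062,0,1],
732 [0,0,0,0.007,-0.067,0,1],
736 [0,0,0,0.010,-0.073,0,1],
```

Emit:
{"api": "servo_tool", "payload": {
  "moves": [
    [[0,0,0,-0.002,-0.007,0,1],[0,0,0,-0.003,-0.013,0,1],[0,0,0,-0.004,-0.019,0,1],[0,0,0,-0.004,-0.025,0,1]]
  ]
}}

```text
time_s: 8.08
ee_pos: [0.5832, 0.0096, 0.0837]
eef_rot: [3.14, -0.008, 1.576]
force: [15.2, -0.4, -7.0]
grip_width: 0.0238
```

Run:
```python
import st
from h import *
circ(.5815,.0542,.0449,-106.2,range(692,770,4))
```

```text
[0.5832 0.0096 0.0837] 8.0833 [15.2383 -0.3691 -6.9836] [-0.1512 -3.015   0.0108] 0.023776916712887074 [ 3.1397 -0.0084  1.5763]
0.044587291830570426 -87.86803266523492 341.66803266523493
tang resist 15.213972992104484 radial 0.9357032923649183
692 [0,0,0,0.001,0.015,0,1],
696 [0,0,0,0.000,0.009,0,1],
700 [0,0,0,-0.001,0.003,0,1],
704 [0,0,0,-0.001,-0.004,0,1],
708 [0,0,0,-0.000,-0.010,0,1],
712 [0,0,0,0.000,-0.016,0,1],
716 [0,0,0,0.001,-0.022,0,1],
720 [0,0,0,0.003,-0.028,0,1],
724 [0,0,0,0.005,-0.034,0,1],
728 [0,0,0,0.007,-0.040,0,1],
732 [0,0,0,0.010,-0.046,0,1],
736 [0,0,0,0.013,-0.051,0,1],
740 [0,0,0,0.017,-0.056,0,1],
744 [0,0,0,0.021,-0.061,0,1],
748 [0,0,0,0.025,-0.066,0,1],
752 [0,0,0,0.030,-0.070,0,1],
756 [0,0,0,0.034,-0.074,0,1],
760 [0,0,0,0.040,-0.078,0,1],
764 [0,0,0,0.045,-0.081,0,1],
768 [0,0,0,0.050,-0.084,0,1],
```

Emit:
{"api": "servo_tool", "payload": {
  "moves": [
    [[0,0,0,-0.001,-0.004,0,1],[0,0,0,0,-0.01,0,1],[0,0,0,0,-0.016,0,1],[0,0,0,0,-0.016,0,1]]
  ]
}}

```text
time_s: 8.42
ee_pos: [0.5767, 0.0098, 0.0838]
eef_rot: [3.136, -0.008, 1.577]
force: [14.2, -0.5, -8.7]
grip_width: 0.0234
```

Run:
```python
import st
from h import *
circ(.5815,.0542,.0449,-106.2,range(700,740,4))
```

```text
[0.5767 0.0098 0.0838] 8.4167 [14.2062 -0.5208 -8.7085] [-0.2774 -2.6346 -0.0022] 0.02342550286840076 [ 3.1357 -0.0084  1.5766]
0.044636540842541456 -96.13517215408567 349.93517215408565
tang resist 14.180515919352773 radial -1.000467328572594
700 [0,0,0,-0.001,0.015,0,1],
704 [0,0,0,-0.001,0.009,0,1],
708 [0,0,0,-0.001,0.003,0,1],
712 [0,0,0,-0.000,-0.003,0,1],
716 [0,0,0,0.001,-0.009,0,1],
720 [0,0,0,0.003,-0.015,0,1],
724 [0,0,0,0.005,-0.021,0,1],
728 [0,0,0,0.007,-0.027,0,1],
732 [0,0,0,0.010,-0.033,0,1],
736 [0,0,0,0.013,-0.038,0,1],
```

Emit:
{"api": "servo_tool", "payload": {
  "moves": [
    [[0,0,0,0.001,-0.009,0,1],[0,0,0,0.003,-0.015,0,1],[0,0,0,0.005,-0.021,0,1],[0,0,0,0.005,-0.021,0,1]]
  ]
}}

```text
time_s: 8.75
ee_pos: [0.5681, 0.0117, 0.0838]
eef_rot: [3.131, -0.007, 1.577]
force: [16.4, -6.2, -8.7]
grip_width: 0.0235
```

Run:
```python
import st
from h import *
circ(.5815,.0542,.0449,-106.2,range(700,760,4))
grab("top","pics/t7.png")
i=cv2.imread("pics/t7.png");cv2.imwrite("pics/t7c.png",cv2.resize(i[150:270,250:430],None,fx=4,fy=4))
```

```text
[0.5681 0.0117 0.0838] 8.75 [16.3878 -6.152  -8.7486] [-1.3407 -2.8843 -0.0901] 0.023456226334766413 [ 3.1309 -0.007   1.5766]
0.044571623119334124 -107.47824648061673 1.2782464806167297
tang resist 17.47895309556119 radial 0.945979286582391
700 [0,0,0,-0.005,0.033,0,1],
704 [0,0,0,-0.005,0.026,0,1],
708 [0,0,0,-0.005,0.020,0,1],
712 [0,0,0,-0.004,0.014,0,1],
716 [0,0,0,-0.003,0.008,0,1],
720 [0,0,0,-0.001,0.002,0,1],
724 [0,0,0,0.001,-0.004,0,1],
728 [0,0,0,0.003,-0.010,0,1],
732 [0,0,0,0.006,-0.016,0,1],
736 [0,0,0,0.009,-0.021,0,1],
740 [0,0,0,0.013,-0.026,0,1],
744 [0,0,0,0.017,-0.031,0,1],
748 [0,0,0,0.021,-0.036,0,1],
752 [0,0,0,0.025,-0.040,0,1],
756 [0,0,0,0.030,-0.044,0,1],
```

View pics/t7c.png

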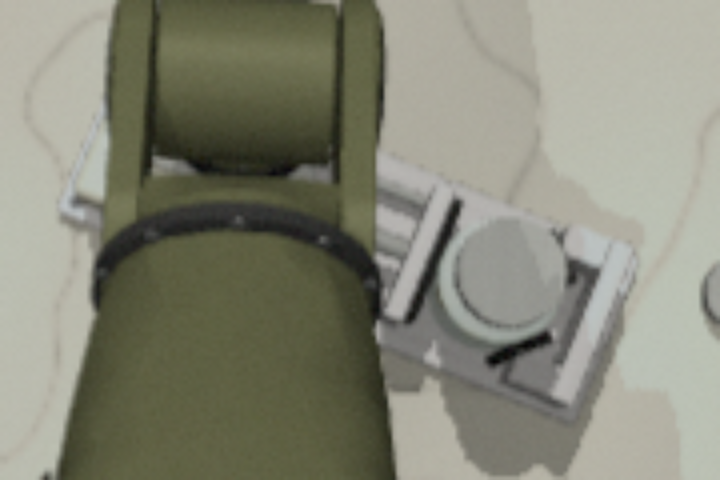

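Emit:
{"api": "servo_tool", "payload": {
  "moves": [
    [[0,0,0,0.003,-0.01,0,1],[0,0,0,0.006,-0.016,0,1],[0,0,0,0.009,-0.021,0,1],[0,0,0,0.009,-0.021,0,1]]
  ]
}}

```text
time_s: 9.13
ee_pos: [0.5597, 0.0152, 0.0838]
eef_rot: [3.126, -0.005, 1.577]
force: [18.3, -8.6, -10.2]
grip_width: 0.0238
```

Run:
```python
import st
from h import *
circ(.5815,.0542,.0449,-106.2,range(716,770,4))
```

```text
[0.5597 0.0152 0.0838] 9.1333 [ 18.3097  -8.5793 -10.2102] [-1.824  -3.2958 -0.0553] 0.023827033316044553 [ 3.1261 -0.005   1.5766]
0.0446899584101092 -119.15888125707235 12.958881257072349
tang resist 20.169445320643547 radial -1.4290725720918465
716 [0,0,0,-0.010,0.025,0,1],
720 [0,0,0,-0.008,0.018,0,1],
724 [0,0,0,-0.006,0.013,0,1],
728 [0,0,0,-0.004,0.007,0,1],
732 [0,0,0,-0.001,0.001,0,1],
736 [0,0,0,0.002,-0.004,0,1],
740 [0,0,0,0.006,-0.009,0,1],
744 [0,0,0,0.010,-0.014,0,1],
748 [0,0,0,0.014,-0.019,0,1],
752 [0,0,0,0.018,-0.023,0,1],
756 [0,0,0,0.023,-0.027,0,1],
760 [0,0,0,0.028,-0.031,0,1],
764 [0,0,0,0.034,-0.034,0,1],
768 [0,0,0,0.039,-0.037,0,1],
```

Emit:
{"api": "servo_tool", "payload": {
  "moves": [
    [[0,0,0,0.004,-0.006,0,1],[0,0,0,0.008,-0.011,0,1],[0,0,0,0.012,-0.016,0,1],[0,0,0,0.012,-0.016,0,1]]
  ]
}}

```text
time_s: 9.47
ee_pos: [0.5543, 0.02, 0.0839]
eef_rot: [3.12, -0.003, 1.576]
force: [22.4, -10.0, -12.2]
grip_width: 0.0235
```

Run:
```python
import st
from h import *
circ(.5815,.0542,.0449,-106.2,range(728,780,4))
```

```text
[0.5543 0.02   0.0839] 9.4667 [ 22.4312  -9.9897 -12.2089] [-2.0177 -3.8573 -0.0237] 0.023517241991483223 [ 3.1197 -0.0028  1.5765]
0.04366063912350369 -128.49804909728064 22.29804909728064
tang resist 23.77374339806812 radial -6.144895167162598
728 [0,0,0,-0.014,0.017,0,1],
732 [0,0,0,-0.011,0.012,0,1],
736 [0,0,0,-0.008,0.006,0,1],
740 [0,0,0,-0.004,0.001,0,1],
744 [0,0,0,-0.000,-0.004,0,1],
748 [0,0,0,0.004,-0.008,0,1],
752 [0,0,0,0.009,-0.013,0,1],
756 [0,0,0,0.013,-0.017,0,1],
760 [0,0,0,0.018,-0.020,0,1],
764 [0,0,0,0.024,-0.023,0,1],
768 [0,0,0,0.029,-0.026,0,1],
772 [0,0,0,0.035,-0.029,0,1],
776 [0,0,0,0.041,-0.031,0,1],
```

Emit:
{"api": "servo_tool", "payload": {
  "moves": [
    [[0,0,0,0.004,-0.009,0,1],[0,0,0,0.008,-0.013,0,1],[0,0,0,0.012,-0.016,0,1],[0,0,0,0.012,-0.016,0,1]]
  ]
}}

```text
time_s: 9.8
ee_pos: [0.5508, 0.0269, 0.084]
eef_rot: [3.108, -0.004, 1.577]
force: [40.9, 7.4, -23.9]
grip_width: 0.0289
```

Run:
```python
import st
from h import *
grab("top","pics/t8.png");grab("scene","pics/s8.png");grab("wrist","pics/w8.png")
i=cv2.imread("pics/t8.png");cv2.imwrite("pics/t8c.png",cv2.resize(i[150:270,250:430],None,fx=4,fy=4))
circ(.5815,.0542,.0449,-106.2,range(740,780,4))
```

```text
[0.5508 0.0269 0.084 ] 9.8 [ 40.9107   7.3838 -23.9256] [ 1.2534 -7.0247  0.3731] 0.02888556736058643 [ 3.1085 -0.0038  1.5768]
0.04109036694363998 -138.34923162753952 32.14923162753952
tang resist 21.671537908052777 radial -35.47607058714662
740 [0,0,0,-0.018,0.008,0,1],
744 [0,0,0,-0.014,0.003,0,1],
748 [0,0,0,-0.010,-0.002,0,1],
752 [0,0,0,-0.006,-0.006,0,1],
756 [0,0,0,-0.001,-0.010,0,1],
760 [0,0,0,0.004,-0.014,0,1],
764 [0,0,0,0.010,-0.017,0,1],
768 [0,0,0,0.015,-0.020,0,1],
772 [0,0,0,0.021,-0.022,0,1],
776 [0,0,0,0.027,-0.024,0,1],
```

View pics/t8c.png

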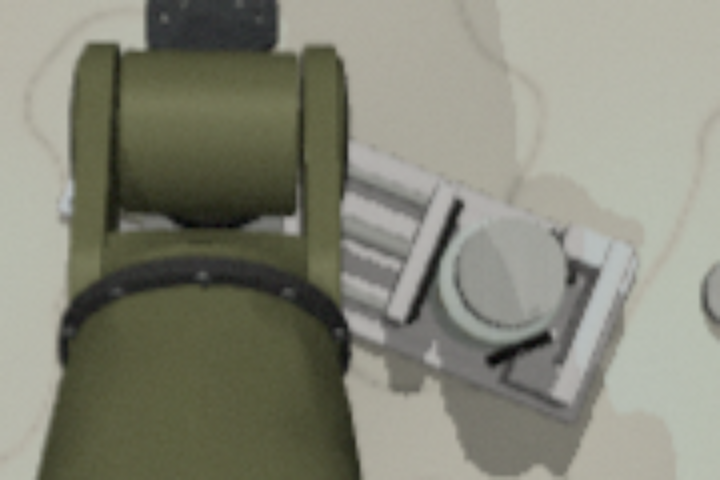

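View pics/w8.png

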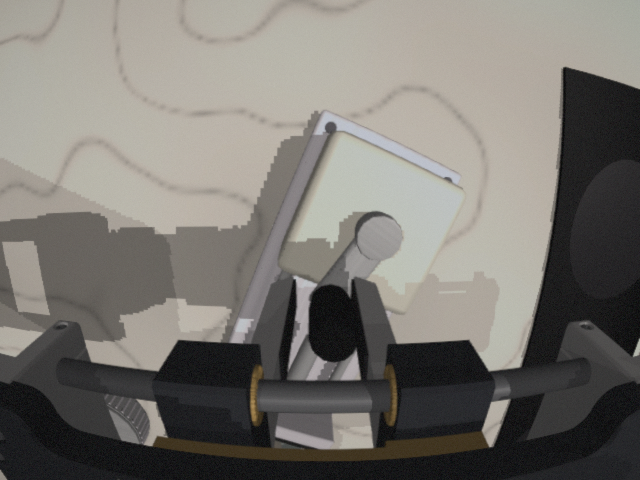

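Emit:
{"api": "servo_tool", "payload": {
  "moves": [
    [[0,0,0,-0.014,0.004,0,1],[0,0,0,-0.012,0.002,0,0.4],[0,0,0,-0.012,0.002,0,0.4],[0,0,0,-0.012,0.002,0,0.4],[0,0,0,-0.012,0.002,0,0.4],[0,0.02,0,-0.012,0.002,-0.02,0.4],[0,0.02,0,-0.012,0.002,-0.08,0.4],[0,0.02,0,-0.012,0.002,-0.16,0.4],[0,0.02,0,-0.012,0.002,-0.24,0.4],[0,0.02,0,-0.1,0,-0.32,0.2],[0,0.02,0,-0.2,0,-0.32,0],[0,0.02,0,-0.2,0,-0.32,0]]
  ]
}}

```text
time_s: 10.95
ee_pos: [0.5466, -0.0759, 0.2458]
eef_rot: [3.106, -0.035, 1.578]
force: [0.1, 0.2, 0.1]
grip_width: 0.0732
```

Run:
```python
import st
from h import *
grab("top","pics/t9.png");grab("scene","pics/s9.png");grab("wrist","pics/w9.png")
i=cv2.imread("pics/s9.png");cv2.imwrite("pics/s9c.png",cv2.resize(i[200:310,210:400],None,fx=4,fy=4))
```

```text
[ 0.5466 -0.0759  0.2458] 10.95 [0.1284 0.2318 0.079 ] [-0.0197 -0.0266 -0.0284] 0.07316868922781296 [ 3.1058 -0.0347  1.5784]
0.13466328185646279 -105.01006577296293 358.81006577296296
tang resist 0.06401421654886869 radial -0.2571165441544024
```

View pics/w9.png

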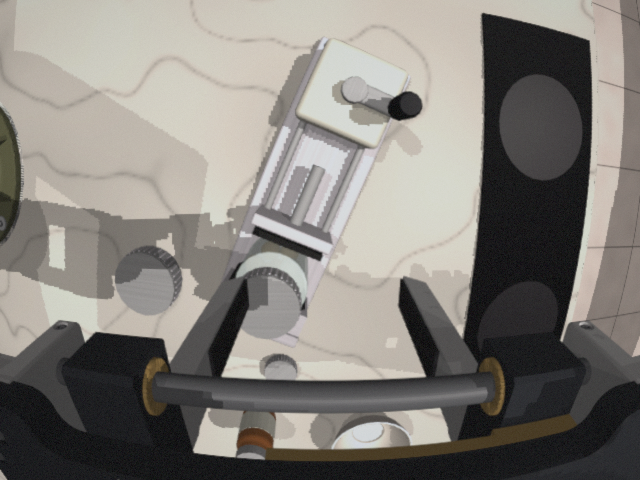

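View pics/s9c.png

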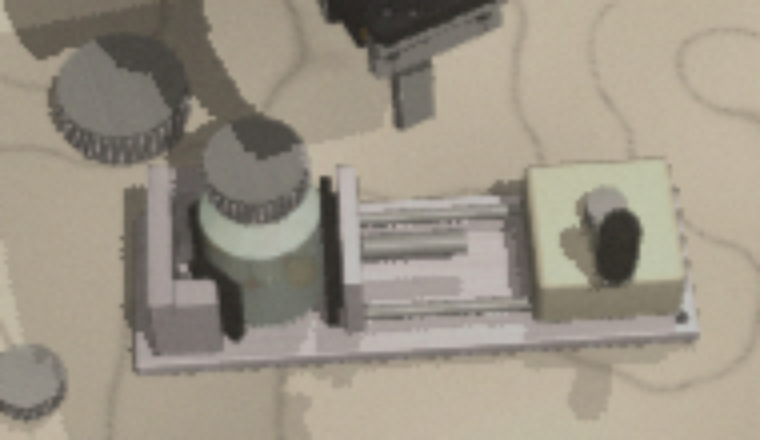

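Run:
```python
from h import *
i=cv2.imread("pics/w9.png"); cv2.imwrite("pics/w9d.png",cv2.resize(i[30:350,220:440],None,fx=2.5,fy=1.85,interpolation=cv2.INTER_CUBIC))
j=cv2.imread("pics/t9.png"); cv2.imwrite("pics/t9c.png",cv2.resize(j[150:270,250:430],None,fx=4,fy=4))
```

```text
(no output)
```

View pics/w9d.png

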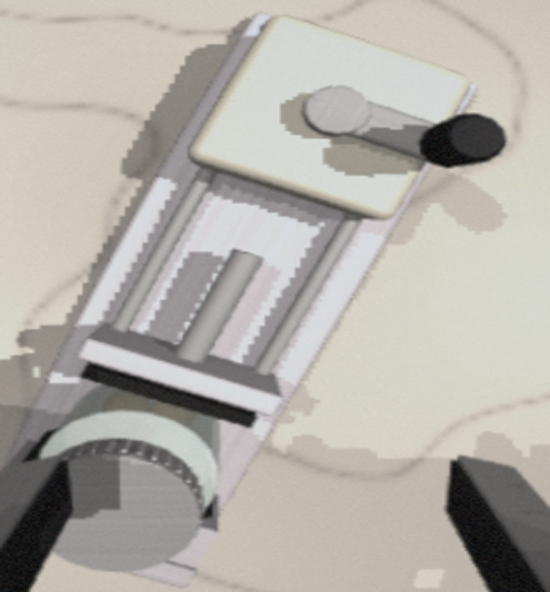

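View pics/t9c.png

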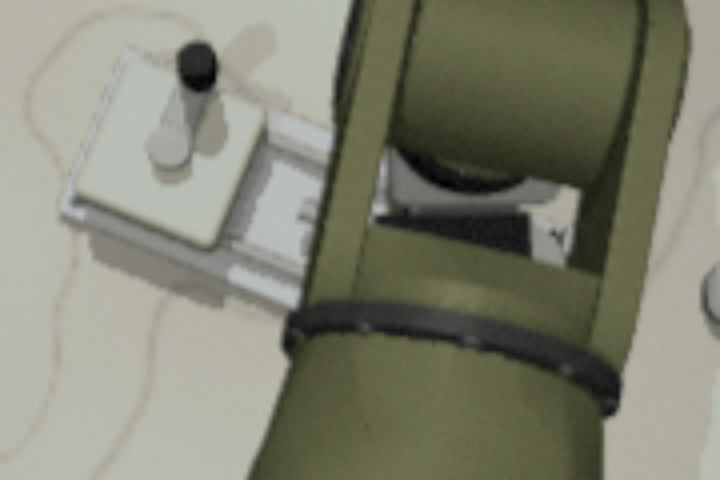

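Run:
```python
from h import *
f="pics/w9.png"
k=wz(f,411.2,104.1,.121);b=wz(f,220+447/2.5,30+147/1.85,.075)
print(k,b,wz(f,220+337/2.5,30+109/1.85,.074)); t=onz("top",250+197/4,150+55/4,.121);print(t,onz("scene",210+620/4,200+225/4,.121))
for q in(k,t):
  d=q[:2]-[.5815,.0542];print(np.hypot(*d),np.rad2deg(np.arctan2(d[1],d[0])))
```

```text
[0.62350517 0.03642842 0.121     ] [0.62381642 0.03600905 0.075     ] [0.58157051 0.05429742 0.074     ]
[0.62476421 0.03515982 0.121     ] [0.6274183  0.03604814 0.121     ]
0.04560990113202255 -22.93229046778889
0.04726859907196781 -23.753847390123884
```

Emit:
{"api": "servo_tool", "payload": {
  "moves": [
    [[0.023,-0.022,0,0.224,0.154,0.05,0.3],[0.023,-0.022,0,0.224,0.154,0.05,0.3],[0.023,-0.022,0,0.224,0.154,0.05,0.3],[0.023,-0.022,0,0.224,0.154,0.1,0.3],[0.023,-0.022,0,0.224,0.154,0.14,0.3],[0.023,-0.022,0,0.224,0.154,0.17,0.3],[0.023,-0.022,0,0.224,0.154,0.17,0.3]]
  ]
}}

```text
time_s: 11.68
ee_pos: [0.6238, 0.0425, 0.1608]
eef_rot: [-3.131, -0.002, 1.577]
force: [0.7, 0.2, -1.0]
grip_width: 0.0657
```

Run:
```python
import st
p=st.p; print(.6237-p[0],.0362-p[1])
```

```text
[0.6238 0.0425 0.1608] 11.6833 [ 0.7012  0.2181 -0.9604] [-0.0272 -0.0318 -0.0556] 0.06571058813070477 [-3.1313 -0.0016  1.5774]
0.04391430651824575 -15.439236327417571 269.2392363274176
tang resist 0.3969062611824522 radial 0.6178745386129221
-0.00012958519074268704 -0.006309297088793256
```

Emit:
{"api": "servo_tool", "payload": {
  "moves": [
    [[-0.007,0,0,-0.013,0,0,0.3],[-0.007,0,0,-0.013,0,0.06,0.3],[-0.007,0,0,-0.013,0,0.11,0.3],[-0.007,0,0,-0.013,0,0.154,0.3],[-0.007,0,0,-0.013,0,0.154,1],[-0.007,0,0,-0.013,0,0.154,1],[-0.007,0,0,-0.013,0,0.154,1],[-0.007,0,0,-0.013,0,0.154,1],[-0.007,0,0,-0.013,0,0.154,1],[-0.007,0,0,-0.013,0,0.154,1],[-0.007,0,0,-0.013,0,0.154,1],[-0.007,0,0,-0.013,0,0.154,1]]
  ],
  "squeeze": 40
}}

```text
time_s: 12.68
ee_pos: [0.6232, 0.0363, 0.0845]
eef_rot: [3.14, -0.002, 1.577]
force: [-2.4, 0.1, 5.2]
grip_width: 0.0233
```

Run:
```python
import st
from h import *
circ(.5815,.0542,.0449,-23,range(0,100,7))
```

```text
[0.6232 0.0363 0.0845] 12.6833 [-2.398   0.1106  5.2386] [ 0.229   0.3033 -0.0367] 0.02333645149013068 [ 3.1403 -0.0019  1.5775]
0.04538974802173507 -23.172386252191664 276.97238625219165
tang resist -0.84191255136996 radial -2.2480226594431025
0 [0,0,0,0.001,-0.001,0,1],
7 [0,0,0,-0.009,-0.006,0,1],
14 [0,0,0,-0.018,-0.012,0,1],
21 [0,0,0,-0.027,-0.019,0,1],
28 [0,0,0,-0.034,-0.027,0,1],
35 [0,0,0,-0.040,-0.036,0,1],
42 [0,0,0,-0.045,-0.046,0,1],
49 [0,0,0,-0.049,-0.056,0,1],
56 [0,0,0,-0.052,-0.067,0,1],
63 [0,0,0,-0.053,-0.078,0,1],
70 [0,0,0,-0.053,-0.089,0,1],
77 [0,0,0,-0.052,-0.099,0,1],
84 [0,0,0,-0.049,-0.110,0,1],
91 [0,0,0,-0.046,-0.120,0,1],
98 [0,0,0,-0.040,-0.130,0,1],
```

Emit:
{"api": "servo_tool", "payload": {
  "moves": [
    [[0,0,0,-0.018,-0.012,0,1],[0,0,0,-0.027,-0.019,0,1],[0,0,0,-0.034,-0.027,0,1],[0,0,0,-0.04,-0.036,0,1],[0,0,0,-0.045,-0.046,0,1],[0,0,0,-0.049,-0.056,0,1],[0,0,0,-0.052,-0.067,0,1],[0,0,0,-0.053,-0.078,0,1],[0,0,0,-0.053,-0.089,0,1],[0,0,0,-0.052,-0.099,0,1],[0,0,0,-0.049,-0.11,0,1],[0,0,0,-0.049,-0.11,0,1]]
  ]
}}

```text
time_s: 13.68
ee_pos: [0.5698, 0.0095, 0.0849]
eef_rot: [3.135, 0.001, 1.577]
force: [11.6, -12.1, -6.1]
grip_width: 0.0232
```

Run:
```python
import st
from h import *
circ(.5815,.0542,.0449,-23,range(70,120,4))
```

```text
[0.5698 0.0095 0.0849] 13.6833 [ 11.5664 -12.1206  -6.1094] [-2.4714 -2.1586  0.0043] 0.02316824142196272 [3.1351 0.0013 1.577 ]
0.04623138034940549 -104.68209752945211 358.4820975294521
tang resist 14.260792502298752 radial 8.793269885321289
70 [0,0,0,-0.000,0.019,0,1],
74 [0,0,0,0.000,0.012,0,1],
78 [0,0,0,0.001,0.006,0,1],
82 [0,0,0,0.003,0.000,0,1],
86 [0,0,0,0.005,-0.006,0,1],
90 [0,0,0,0.007,-0.012,0,1],
94 [0,0,0,0.010,-0.017,0,1],
98 [0,0,0,0.013,-0.023,0,1],
102 [0,0,0,0.016,-0.028,0,1],
106 [0,0,0,0.020,-0.033,0,1],
110 [0,0,0,0.024,-0.038,0,1],
114 [0,0,0,0.028,-0.042,0,1],
118 [0,0,0,0.033,-0.046,0,1],
```

Emit:
{"api": "servo_tool", "payload": {
  "moves": [
    [[0,0,0,0.005,-0.006,0,1],[0,0,0,0.007,-0.012,0,1],[0,0,0,0.01,-0.017,0,1],[0,0,0,0.013,-0.023,0,1],[0,0,0,0.013,-0.023,0,1]]
  ]
}}

```text
time_s: 14.1
ee_pos: [0.5599, 0.0134, 0.085]
eef_rot: [3.13, 0.005, 1.576]
force: [14.5, -16.7, -10.5]
grip_width: 0.0233
```

Run:
```python
import st
from h import *
circ(.5815,.0542,.0449,-23,range(90,120,4))
```

```text
[0.5599 0.0134 0.085 ] 14.1 [ 14.4692 -16.6637 -10.5199] [-3.3325 -2.6157 -0.0696] 0.023307136380070502 [3.1301 0.0053 1.5764]
0.046138821818263044 -117.95066818732329 11.750668187323285
tang resist 20.59188643123173 radial 7.9380160557686725
90 [0,0,0,-0.001,0.008,0,1],
94 [0,0,0,0.001,0.002,0,1],
98 [0,0,0,0.005,-0.003,0,1],
102 [0,0,0,0.008,-0.008,0,1],
106 [0,0,0,0.012,-0.013,0,1],
110 [0,0,0,0.016,-0.018,0,1],
114 [0,0,0,0.020,-0.022,0,1],
118 [0,0,0,0.025,-0.026,0,1],
```

Emit:
{"api": "servo_tool", "payload": {
  "moves": [
    [[0,0,0,0.005,-0.003,0,1],[0,0,0,0.008,-0.008,0,1],[0,0,0,0.012,-0.013,0,1],[0,0,0,0.012,-0.013,0,1]]
  ]
}}

```text
time_s: 14.43
ee_pos: [0.5549, 0.0166, 0.085]
eef_rot: [3.126, 0.01, 1.576]
force: [13.3, -20.4, -10.9]
grip_width: 0.0233
```

Run:
```python
import st
from h import *
circ(.5815,.0542,.0449,-23,range(90,120,4))
```

```text
[0.5549 0.0166 0.085 ] 14.4333 [ 13.2977 -20.4237 -10.8567] [-3.8345 -2.4663 -0.0952] 0.02331514576958076 [3.1256 0.0098 1.5758]
0.046058063247725836 -125.27409036637319 19.074090366373184
tang resist 22.650726992391647 radial 8.994602323573169
90 [0,0,0,-0.008,0.018,0,1],
94 [0,0,0,-0.005,0.012,0,1],
98 [0,0,0,-0.002,0.007,0,1],
102 [0,0,0,0.002,0.002,0,1],
106 [0,0,0,0.005,-0.003,0,1],
110 [0,0,0,0.010,-0.008,0,1],
114 [0,0,0,0.014,-0.012,0,1],
118 [0,0,0,0.019,-0.016,0,1],
```

Emit:
{"api": "servo_tool", "payload": {
  "moves": [
    [[0,0,0,0.005,-0.003,0,1],[0,0,0,0.01,-0.008,0,1],[0,0,0,0.01,-0.008,0,1]]
  ]
}}

```text
time_s: 14.68
ee_pos: [0.5541, 0.0177, 0.0852]
eef_rot: [3.117, 0.016, 1.575]
force: [27.8, -27.9, -17.2]
grip_width: 0.0239
```

Run:
```python
import st
from h import *
circ(.5815,.0542,.0449,-23,range(90,126,4))
grab("wrist","pics/w10.png")
i=cv2.imread("pics/w10.png"); cv2.imwrite("pics/w10d.png",cv2.resize(i[80:480,220:500],None,fx=2,fy=1.5))
```

```text
[0.5541 0.0177 0.0852] 14.6833 [ 27.7676 -27.8937 -17.1854] [-5.219  -4.9366 -0.0598] 0.02390467327246302 [3.1167 0.0161 1.575 ]
0.04563930238714869 -126.84858661528587 20.648586615285865
tang resist 38.94823874347137 radial 5.668883642914672
90 [0,0,0,-0.010,0.020,0,1],
94 [0,0,0,-0.007,0.014,0,1],
98 [0,0,0,-0.004,0.008,0,1],
102 [0,0,0,-0.001,0.003,0,1],
106 [0,0,0,0.003,-0.002,0,1],
110 [0,0,0,0.007,-0.006,0,1],
114 [0,0,0,0.012,-0.011,0,1],
118 [0,0,0,0.017,-0.015,0,1],
122 [0,0,0,0.022,-0.019,0,1],
```

View pics/w10d.png

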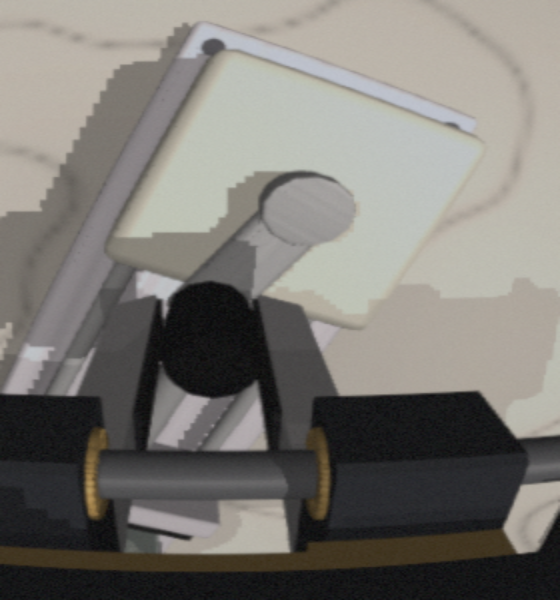

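Emit:
{"api": "servo_tool", "payload": {
  "moves": [
    [[0,0,0,0,0,0,1],[0,0,0,0,0,0,1],[0,0,0,0,0,0,1]]
  ]
}}

```text
time_s: 14.98
ee_pos: [0.5564, 0.0157, 0.0851]
eef_rot: [3.111, 0.018, 1.574]
force: [21.1, -13.6, -15.9]
grip_width: 0.0235
```

Run:
```python
import st
```

```text
[0.5564 0.0157 0.0851] 14.9833 [ 21.1248 -13.5508 -15.9385] [-2.2206 -3.5372 -0.0562] 0.02346687946190182 [3.1115 0.0183 1.574 ]
0.04595739265575294 -123.16117148486121 16.96117148486121
tang resist 25.096507318092254 radial -0.21135195877225676
```

Run:
```python
from h import *
grab("wrist","pics/w11.png")
i=cv2.imread("pics/w11.png"); cv2.imwrite("pics/w11d.png",cv2.resize(i[80:480,220:500],None,fx=2,fy=1.5))
```

```text
(no output)
```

View pics/w11d.png

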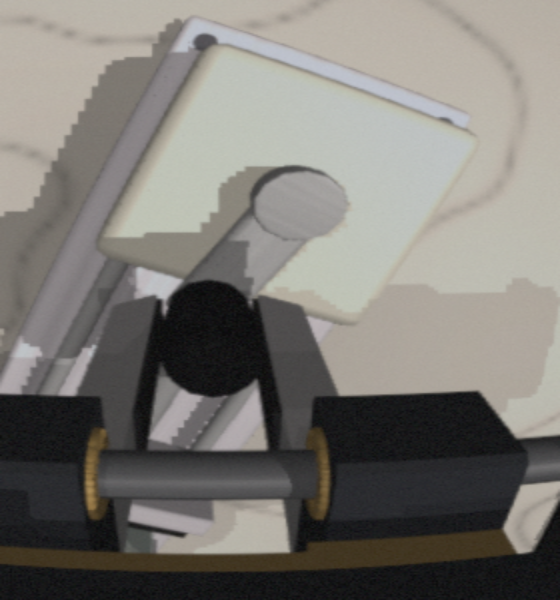

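Emit:
{"api": "servo_tool", "payload": {
  "moves": [
    [[0,0,0,0,0,0,1],[0,0,0,0,0,0,1]]
  ]
}}

```text
time_s: 15.2
ee_pos: [0.5583, 0.0144, 0.085]
eef_rot: [3.107, 0.02, 1.573]
force: [19.8, -8.9, -13.0]
grip_width: 0.0231
```

Run:
```python
import st
print(st.o["joint_vel"])
```

```text
[0.5583 0.0144 0.085 ] 15.2 [ 19.7699  -8.8747 -12.9919] [-1.3052 -2.998   0.0107] 0.023131737126615235 [3.1067 0.0198 1.5733]
0.04605764657258417 -120.24997061075355 14.049970610753547
tang resist 21.54874712517499 radial -2.29324824290656
[ 0.0009  0.0011  0.0011 -0.0034 -0.0001 -0.0001]
```

Emit:
{"api": "servo_tool", "payload": {
  "moves": [
    [[0,0,0,0,0,0,1],[0,0,0,0,0,0,1]]
  ]
}}

```text
time_s: 15.37
ee_pos: [0.56, 0.0134, 0.085]
eef_rot: [3.102, 0.021, 1.573]
force: [19.7, -6.7, -12.4]
grip_width: 0.0236
```

Run:
```python
import st
print(st.o["joint_vel"])
```

```text
[0.56   0.0134 0.085 ] 15.3667 [ 19.6527  -6.7283 -12.4011] [-0.9848 -2.6703 -0.0238] 0.023614004875417673 [3.1023 0.0209 1.5727]
0.04607837439959594 -117.7443008812653 11.5443008812653
tang resist 20.525505664996174 radial -3.1940436288683545
[ 0.0015 -0.0005 -0.0003  0.0004  0.0014  0.0021]
```

Emit:
{"api": "servo_tool", "payload": {
  "moves": [
    [[0,0,0,0,0,0,0.6],[0,0,0,0,0,0,0.6],[0,0,0,0,0,0,0.6],[0,0,0,0,0,0,0.6]]
  ]
}}

```text
time_s: 15.7
ee_pos: [0.5613, 0.0133, 0.0848]
eef_rot: [3.099, 0.021, 1.573]
force: [13.5, 1.0, -10.6]
grip_width: 0.0374
```

Run:
```python
import st
from h import *
grab("wrist","pics/w12.png")
i=cv2.imread("pics/w12.png"); cv2.imwrite("pics/w12d.png",cv2.resize(i[80:480,220:500],None,fx=2,fy=1.5))
```

```text
[0.5613 0.0133 0.0848] 15.7 [ 13.5073   1.0286 -10.6139] [ 0.0835 -2.0855  0.0955] 0.037408648065294876 [3.0992 0.0209 1.5726]
0.04565969535020368 -116.31303626160295 10.113036261602943
tang resist 11.651758195080502 radial -6.909461918071159
```

View pics/w12d.png

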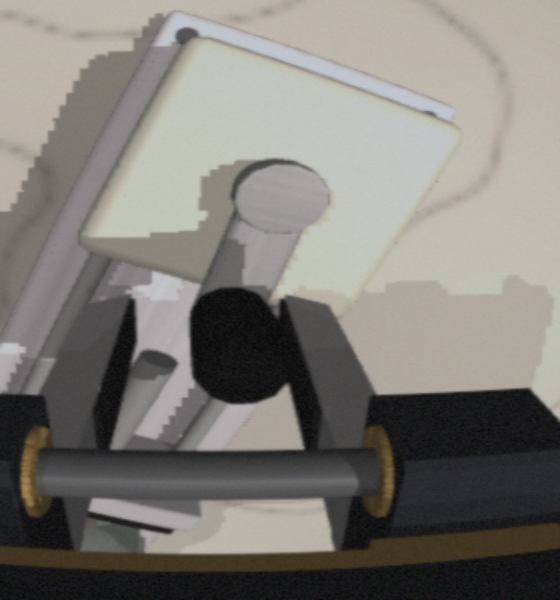

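Emit:
{"api": "servo_tool", "payload": {
  "moves": [
    [[0,0,0,0,0,0,0.6],[0,0,0,0,0,0,0.6],[0,0,0,0,0,0,0.6]]
  ]
}}

```text
time_s: 16.0
ee_pos: [0.5626, 0.0131, 0.0848]
eef_rot: [3.096, 0.021, 1.573]
force: [14.7, 0.6, -9.5]
grip_width: 0.0378
```

Run:
```python
import st
from h import *
grab("wrist","pics/w13.png")
i=cv2.imread("pics/w13.png"); cv2.imwrite("pics/w13d.png",cv2.resize(i[80:480,220:500],None,fx=2,fy=1.5))
```

```text
[0.5626 0.0131 0.0848] 16.0 [14.6671  0.5777 -9.4597] [ 0.0583 -2.185   0.1496] 0.037786861955140416 [3.0957 0.0209 1.5726]
0.04519706001877856 -114.72620848836962 8.526208488369619
tang resist 13.0806943200614 radial -6.65975334789416
```

View pics/w13d.png

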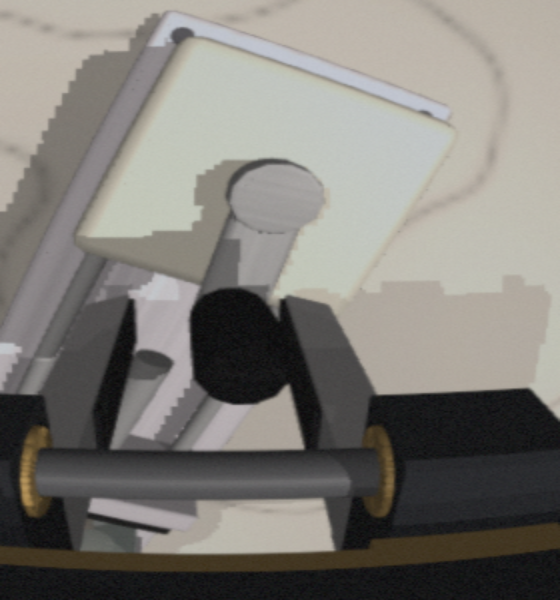

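Emit:
{"api": "servo_tool", "payload": {
  "moves": [
    [[0.029,0.013,0,-0.002,0.005,0,0.6],[0.029,0.013,0,-0.002,0.01,0,0.6],[0.029,0.013,0,-0.002,0.01,0,0.6]]
  ]
}}

```text
time_s: 16.3
ee_pos: [0.5696, 0.0119, 0.0855]
eef_rot: [3.137, 0.0, 1.573]
force: [12.1, 0.8, -2.4]
grip_width: 0.0377
```

Run:
```python
import st
from h import *
grab("wrist","pics/w14.png")
i=cv2.imread("pics/w14.png"); cv2.imwrite("pics/w14d.png",cv2.resize(i[80:480,220:500],None,fx=2,fy=1.5))
```

```text
[0.5696 0.0119 0.0855] 16.3 [12.1128  0.8423 -2.4364] [ 0.1484 -2.3566  0.0818] 0.037658435246422935 [3.1372 0.0005 1.5727]
0.043984044332176585 -105.72214363712591 359.5221436371259
tang resist 11.431397238198969 radial -4.092996033988268
```

View pics/w14d.png

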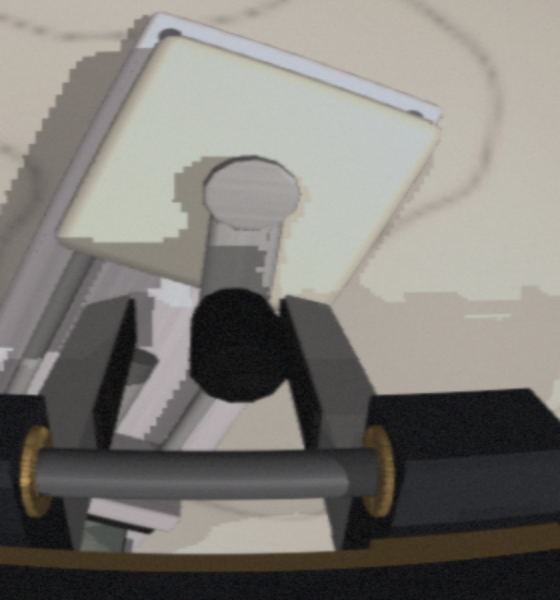

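Emit:
{"api": "servo_tool", "payload": {
  "moves": [
    [[0,0,0,0,0.008,0,0.6],[0,0,0,0,0.016,0,0.6],[0,0,0,0,0.022,0,0.6],[0,0,0,0,0.022,0,0.6]]
  ]
}}

```text
time_s: 16.68
ee_pos: [0.5817, 0.0118, 0.0857]
eef_rot: [3.134, 0.001, 1.573]
force: [7.7, 1.0, -2.1]
grip_width: 0.038
```

Run:
```python
import st
```

```text
[0.5817 0.0118 0.0857] 16.6833 [ 7.7242  0.9691 -2.1187] [ 0.1243 -1.4808 -0.0206] 0.03799629069251666 [3.1343 0.0006 1.5728]
0.04235417207839371 -89.78366756711122 343.5836675671112
tang resist 7.72778539563931 radial -0.939893278222258
```

Emit:
{"api": "servo_tool", "payload": {
  "moves": [
    [[0,0,0,0.003,0.008,0,0.6],[0,0,0,0.006,0.016,0,0.6],[0,0,0,0.006,0.022,0,0.6],[0,0,0,0.006,0.022,0,0.6]]
  ]
}}

```text
time_s: 17.02
ee_pos: [0.5932, 0.015, 0.0858]
eef_rot: [3.134, 0.001, 1.573]
force: [4.4, -0.5, -1.3]
grip_width: 0.038
```

Run:
```python
import st
from h import *
grab("wrist","pics/w15.png")
i=cv2.imread("pics/w15.png"); cv2.imwrite("pics/w15d.png",cv2.resize(i[80:480,220:500],None,fx=2,fy=1.5))
```

```text
[0.5932 0.015  0.0858] 17.0167 [ 4.3696 -0.533  -1.2831] [ 0.0119 -0.9894 -0.0268] 0.03795220336987955 [3.1339 0.0006 1.573 ]
0.040953782061813056 -73.36539089194103 327.165390891941
tang resist 4.034160452302076 radial 1.761550939908228
```

View pics/w15d.png

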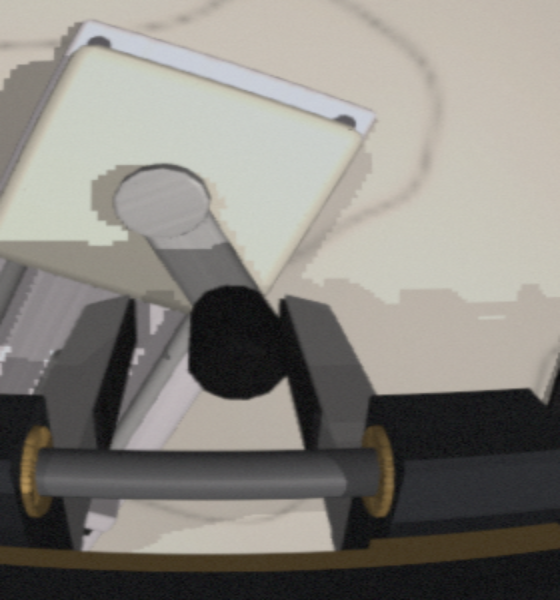

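Run:
```python
from h import *
grab("scene","pics/s15.png")
ims=[cv2.resize(cv2.imread(f"pics/{n}.png")[215:300,240:345],None,fx=4,fy=4,interpolation=cv2.INTER_CUBIC)[:300] for n in("scene0","s8","s9","s15")]
o=np.vstack([np.hstack(ims[:2]),np.hstack(ims[2:])]);cv2.imwrite("pics/cmp.png",cv2.resize(o,(800,571)))
```

```text
(no output)
```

View pics/cmp.png

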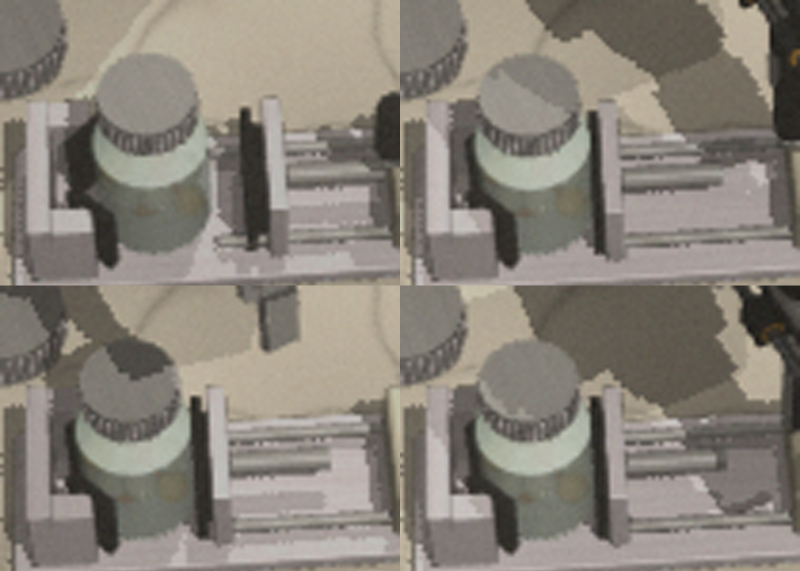

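Emit:
{"api": "servo_tool", "payload": {
  "moves": [
    [[0,0,0,0.002,0.006,0,0.6],[0,0,0,0.003,0.01,0,0.6],[0,0,0,0.003,0.01,0,0.6],[0,0,0,0.003,0.01,0,0.6]]
  ]
}}

```text
time_s: 17.45
ee_pos: [0.5983, 0.0164, 0.086]
eef_rot: [3.133, 0.001, 1.573]
force: [2.8, 0.4, -1.2]
grip_width: 0.0376
```

Run:
```python
import st
```

```text
[0.5983 0.0164 0.086 ] 17.45 [ 2.8115  0.4096 -1.2222] [-0.023  -0.6533 -0.0465] 0.03759817812287562 [3.1327 0.0007 1.5728]
0.04140315080524943 -66.007240298307 319.80724029830697
tang resist 2.7351328299979434 radial 0.7689878205811914
```

Emit:
{"api": "servo_tool", "payload": {
  "moves": [
    [[0,0,0,0.002,0.006,0,0.6],[0,0,0,0.003,0.01,0,0.6],[0,0,0,0.003,0.01,0,0.6],[0,0,0,0.003,0.01,0,0.6]]
  ]
}}

```text
time_s: 17.78
ee_pos: [0.6036, 0.0179, 0.0861]
eef_rot: [3.132, 0.001, 1.573]
force: [3.9, 0.7, -0.3]
grip_width: 0.0378
```

Run:
```python
import st
from h import *
grab("wrist","pics/w16.png")
i=cv2.imread("pics/w16.png"); cv2.imwrite("pics/w16d.png",cv2.resize(i[80:480,220:500],None,fx=2,fy=1.5))
```

```text
[0.6036 0.0179 0.0861] 17.7833 [ 3.9165  0.7056 -0.2612] [ 0.0144 -0.6271  0.0094] 0.03777811405806494 [3.1322 0.0006 1.573 ]
0.042455235427669755 -58.660172180135454 312.46017218013543
tang resist 3.712087233862002 radial 1.43437332171115
```

View pics/w16d.png

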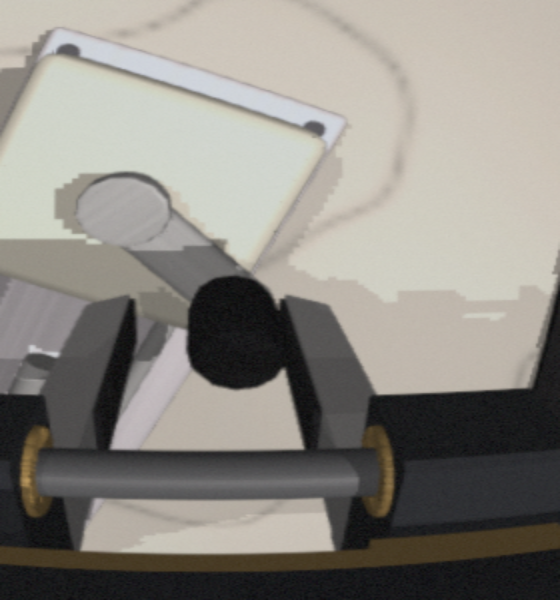

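Emit:
{"api": "servo_tool", "payload": {
  "moves": [
    [[0,0,0,0,0.003,0,0.6],[0,0,0,0,0.006,0,0.6],[0,0,0,0,0.006,0,0.6]]
  ]
}}

```text
time_s: 18.08
ee_pos: [0.6067, 0.0179, 0.0861]
eef_rot: [3.132, 0.001, 1.573]
force: [0.7, -0.3, -0.1]
grip_width: 0.0377
```

Run:
```python
import st
from h import *
grab("wrist","pics/w17.png")
i=cv2.imread("pics/w17.png"); cv2.imwrite("pics/w17d.png",cv2.resize(i[80:480,220:500],None,fx=2,fy=1.5))
```

```text
[0.6067 0.0179 0.0861] 18.0833 [ 0.6507 -0.3107 -0.1356] [ 0.0306 -0.3192 -0.003 ] 0.037713660428221316 [3.1322 0.0007 1.5728]
0.044193342122968465 -55.25103927383431 309.0510392738343
tang resist 0.35759128322998435 radial 0.626203688069738
```

View pics/w17d.png

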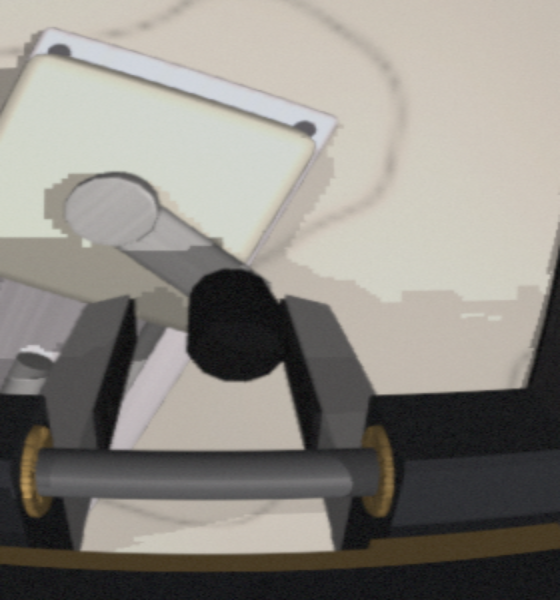

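Emit:
{"api": "servo_tool", "payload": {
  "moves": [
    [[0,0,0,0,0,0,0.5],[0,0,0,0,0,0,0.4],[0,0,0,0,0,0,0.4],[0,0,0,0,0,0,0.4]]
  ]
}}

```text
time_s: 18.47
ee_pos: [0.6065, 0.0179, 0.086]
eef_rot: [3.132, 0.001, 1.573]
force: [-0.2, 0.6, -0.2]
grip_width: 0.0557
```

Run:
```python
import st
from h import *
grab("wrist","pics/w18.png")
i=cv2.imread("pics/w18.png"); cv2.imwrite("pics/w18d.png",cv2.resize(i[80:480,220:500],None,fx=2,fy=1.5))
```

```text
[0.6065 0.0179 0.086 ] 18.4667 [-0.1514  0.571  -0.1595] [ 0.0204 -0.0628 -0.0159] 0.05572257897415816 [3.1324 0.0007 1.5729]
0.04408897662071263 -55.408615102001846 309.20861510200183
tang resist 0.19953800168180402 radial -0.55595627750521
```

View pics/w18d.png

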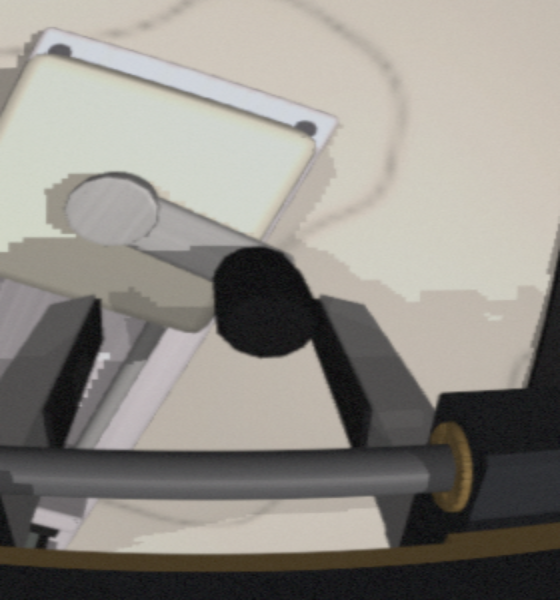

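Emit:
{"api": "servo_tool", "payload": {
  "moves": [
    [[0,0,0,0,0.01,0,0.3],[0,0,0,0,0.01,-0.02,0.3],[0,0,0,0,0.01,-0.06,0.2],[0,0,0,0,0.01,-0.14,0.2],[0,0,0,0,0.01,-0.22,0],[0,0,0,0,0,-0.3,0],[0,0,0,-0.1,-0.1,-0.318,0],[0,0,0,-0.276,-0.213,-0.318,0],[0,0,0,-0.276,-0.213,-0.318,0],[0,0,0,-0.276,-0.213,-0.318,0],[0,0,0,-0.276,-0.213,-0.318,0],[0,0,0,-0.276,-0.213,-0.318,0]]
  ]
}}

```text
time_s: 19.52
ee_pos: [0.498, -0.122, 0.2454]
eef_rot: [3.131, 0.001, 1.57]
force: [0.7, 0.1, 0.3]
grip_width: 0.0939
```

Run:
```python
import st
from h import *
grab("wrist","pics/w19.png");grab("scene","pics/s19.png")
i=cv2.imread("pics/w19.png"); cv2.imwrite("pics/w19d.png",cv2.resize(i[0:300,240:480],None,fx=2,fy=2))
i=cv2.imread("pics/s19.png"); cv2.imwrite("pics/s19d.png",cv2.resize(i[200:310,210:400],None,fx=4,fy=4,interpolation=cv2.INTER_CUBIC))
```

```text
[ 0.498  -0.122   0.2454] 19.5167 [0.6663 0.112  0.2799] [-0.033  -0.0709 -0.0416] 0.09392149418105701 [3.1309 0.0013 1.5697]
0.19498093994591598 -115.3456260119723 9.145626011972297
tang resist 0.5542051768821417 radial -0.3864516844608077
```

View pics/w19d.png

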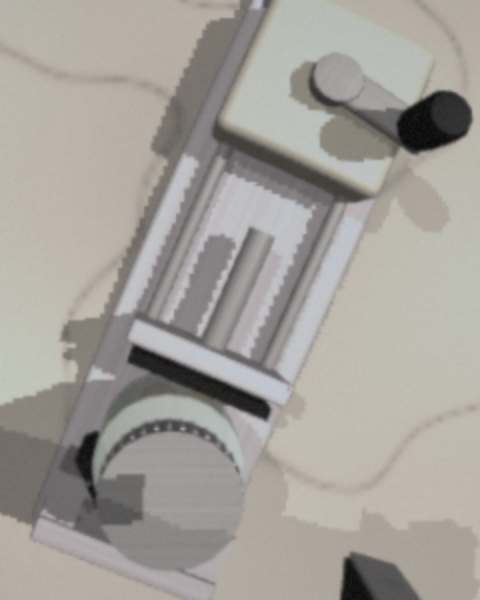

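View pics/s19d.png

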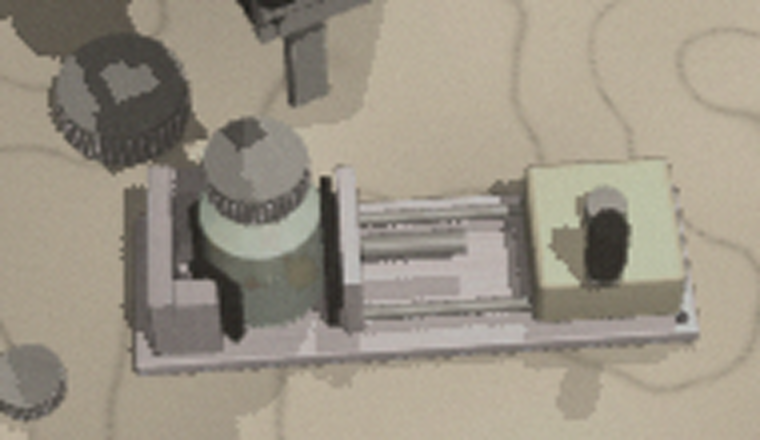

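Run:
```python
from h import *
np.set_printoptions(precision=4,suppress=True)
f="pics/w19.png"; c=lambda x,y:(240+x/2,y/2); c1=lambda x,y:(280+x/2,y/2)
k=wz(f,*c(450,117),.121);d=k[:2]-[.5815,.0542];print("knob",k,np.hypot(*d),np.rad2deg(np.arctan2(d[1],d[0])))
cap=wz(f,*c(170,500),.141);print("cap",cap)
n=np.array([.385,.923])
for name,ff,cc,pts in [("face0","pics/w1.png",c1,[(138,313),(280,381)]),("face1",f,c,[(128,360),(268,418)]),("back0","pics/w1.png",c1,[(152,272),(305,345)]),("back1",f,c,[(135,318),(290,385)])]:
    print(name,[ (wz(ff,*cc(*p),.071)[:2]-cap[:2])@n for p in pts])
```

```text
knob [0.6195 0.029  0.121 ] 0.045604171840564915 -33.6005934639245
cap [ 0.5008 -0.1329  0.141 ]
face0 [np.float64(0.0700255202520811), np.float64(0.06782461758828759)]
face1 [np.float64(0.0364086856353307), np.float64(0.03635459109739893)]
back0 [np.float64(0.09060062142486283), np.float64(0.08919936196761806)]
back1 [np.float64(0.056377815504130194), np.float64(0.05557511932684497)]
```

Emit:
{"api": "servo_tool", "payload": {
  "moves": [
    [[0.007,0,0,0.3,0.243,0.05,0.3],[0.007,0,0,0.3,0.243,0.05,0.3],[0.007,0,0,0.3,0.243,0.05,0.3],[0.007,0,0,0.3,0.243,0.05,0.3],[0.007,0,0,0.3,0.243,0.1,0.3],[0.007,0,0,0.3,0.243,0.17,0.3],[0.007,0,0,0.3,0.243,0.17,0.3],[0.007,0,0,0.3,0.243,0.17,0.3]]
  ],
  "squeeze": 20
}}

```text
time_s: 20.28
ee_pos: [0.621, 0.0316, 0.1597]
eef_rot: [-3.137, 0.001, 1.574]
force: [0.3, 0.6, 1.4]
grip_width: 0.0657
```

Run:
```python
import st
from h import *
p=st.p; print((.0290-p[1])/.5,(.6195-p[0])/.5,(p[2]-.085)/.5)
grab("wrist","pics/w20.png")
i=cv2.imread("pics/w20.png"); cv2.imwrite("pics/w20d.png",cv2.resize(i[80:480,220:500],None,fx=2,fy=1.5))
```

```text
[0.621  0.0316 0.1597] 20.2833 [0.2863 0.6301 1.3635] [-0.019  -0.1488  0.0128] 0.0657288618827488 [-3.137   0.0006  1.5742]
0.045489003262776696 -29.830294375395724 283.6302943753957
tang resist 0.6889820863422529 radial -0.06509738509729654
-0.005144563582620047 -0.0029236539070265355 0.1494851203059179
```

View pics/w20d.png

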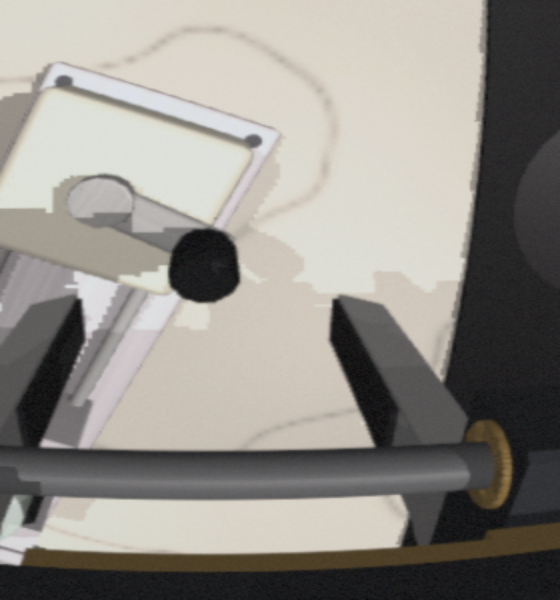

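Emit:
{"api": "servo_tool", "payload": {
  "moves": [
    [[0,0,0,-0.005,-0.003,0.06,0.4],[0,0,0,-0.005,-0.003,0.12,0.4],[0,0,0,-0.005,-0.003,0.149,0.4],[0,0,0,-0.005,-0.003,0.149,1],[0,0,0,-0.005,-0.003,0.149,1],[0,0,0,-0.005,-0.003,0.149,1],[0,0,0,-0.005,-0.003,0.149,1],[0,0,0,-0.005,-0.003,0.149,1],[0,0,0,-0.005,-0.003,0.149,1]]
  ]
}}

```text
time_s: 21.08
ee_pos: [0.6208, 0.0283, 0.0889]
eef_rot: [3.14, 0.001, 1.573]
force: [-0.4, -0.1, 5.1]
grip_width: 0.023
```

Run:
```python
import st
from h import *
circ(.5815,.0542,.0453,-32,range(0,40,4))
```

```text
[0.6208 0.0283 0.0889] 21.0833 [-0.4446 -0.0802  5.0665] [-0.0095  0.0707 -0.0116] 0.02303391412923885 [3.1401 0.0006 1.5731]
0.04707516609765442 -33.30872600417952 287.1087260041795
tang resist -0.3111821693884987 radial -0.32747100020581943
0 [0,0,0,0.004,-0.002,0,1],
4 [0,0,0,-0.002,-0.005,0,1],
8 [0,0,0,-0.007,-0.009,0,1],
12 [0,0,0,-0.011,-0.014,0,1],
16 [0,0,0,-0.016,-0.018,0,1],
20 [0,0,0,-0.020,-0.023,0,1],
24 [0,0,0,-0.023,-0.028,0,1],
28 [0,0,0,-0.027,-0.033,0,1],
32 [0,0,0,-0.030,-0.039,0,1],
36 [0,0,0,-0.032,-0.045,0,1],
```

Emit:
{"api": "servo_tool", "payload": {
  "moves": [
    [[0,0,0,-0.002,-0.005,0,1],[0,0,0,-0.007,-0.009,0,1],[0,0,0,-0.011,-0.014,0,1],[0,0,0,-0.016,-0.018,0,1],[0,0,0,-0.016,-0.018,0,1],[0,0,0,-0.016,-0.018,0,1]]
  ]
}}

```text
time_s: 21.58
ee_pos: [0.6136, 0.0192, 0.0894]
eef_rot: [3.135, 0.002, 1.573]
force: [13.1, -6.2, -7.6]
grip_width: 0.0234
```

Run:
```python
import st
from h import *
circ(.5815,.0542,.0453,-32,range(0,40,4))
```

```text
[0.6136 0.0192 0.0894] 21.5833 [13.1104 -6.1713 -7.6002] [-1.2977 -2.6307 -0.0846] 0.023352219162287538 [3.1352 0.002  1.5725]
0.047463350103029094 -47.504505335772606 301.3045053357726
tang resist 5.497807837348532 radial 13.406828823689597
0 [0,0,0,0.022,0.013,0,1],
4 [0,0,0,0.017,0.009,0,1],
8 [0,0,0,0.012,0.005,0,1],
12 [0,0,0,0.007,0.001,0,1],
16 [0,0,0,0.003,-0.003,0,1],
20 [0,0,0,-0.001,-0.008,0,1],
24 [0,0,0,-0.005,-0.013,0,1],
28 [0,0,0,-0.008,-0.019,0,1],
32 [0,0,0,-0.011,-0.024,0,1],
36 [0,0,0,-0.014,-0.030,0,1],
```

Emit:
{"api": "servo_tool", "payload": {
  "moves": [
    [[0,0,0,0.004,-0.002,0,1],[0,0,0,0.004,-0.002,0,1],[0,0,0,0.004,-0.002,0,1]]
  ]
}}

```text
time_s: 21.83
ee_pos: [0.6139, 0.0197, 0.0895]
eef_rot: [3.132, 0.004, 1.572]
force: [12.4, -8.4, -8.7]
grip_width: 0.0235
```

Run:
```python
import st
```

```text
[0.6139 0.0197 0.0895] 21.8333 [12.4266 -8.393  -8.6628] [-1.7995 -2.3964 -0.0842] 0.023479602317363284 [3.1315 0.0041 1.5719]
0.04729698125958551 -46.77796360086367 300.57796360086365
tang resist 3.3075869469303436 radial 14.626102710895623
```

Emit:
{"api": "servo_tool", "payload": {
  "moves": [
    [[0,0,0,-0.002,0.002,0,1],[0,0,0,-0.002,0.002,0,1],[0,0,0,-0.002,0.002,0,1]]
  ]
}}

```text
time_s: 22.08
ee_pos: [0.6144, 0.0191, 0.0893]
eef_rot: [3.133, 0.004, 1.572]
force: [-1.8, 2.8, -1.7]
grip_width: 0.0233
```

Run:
```python
import st
```

```text
[0.6144 0.0191 0.0893] 22.0833 [-1.7901  2.7612 -1.6673] [0.5457 0.4928 0.0056] 0.023289349682390378 [3.133  0.0036 1.5721]
0.048107489382078955 -46.85965264197076 300.65965264197075
tang resist 0.581915575657876 radial -3.2388625753907334
```

Emit:
{"api": "servo_tool", "payload": {
  "moves": [
    [[0,0,0,0,0,0,0.72],[0,0,0,0,0,0,0.7],[0,0,0,0,0,0,0.65],[0,0,0,0,0,0,0.6],[0,0,0,0,0,0,0.6]]
  ]
}}

```text
time_s: 22.5
ee_pos: [0.6145, 0.019, 0.0894]
eef_rot: [3.133, 0.004, 1.572]
force: [0.2, -0.1, 0.2]
grip_width: 0.0372
```

Run:
```python
import st
from h import *
grab("wrist","pics/w21.png")
i=cv2.imread("pics/w21.png"); cv2.imwrite("pics/w21d.png",cv2.resize(i[80:480,220:500],None,fx=2,fy=1.5))
```

```text
[0.6145 0.019  0.0894] 22.5 [ 0.1552 -0.1108  0.1698] [-0.08   -0.1173 -0.0429] 0.03724346692825717 [3.1326 0.0037 1.572 ]
0.048236297306423113 -46.84781601690679 300.6478160169068
tang resist 0.03744537487358203 radial 0.18691987239943836
```

View pics/w21d.png

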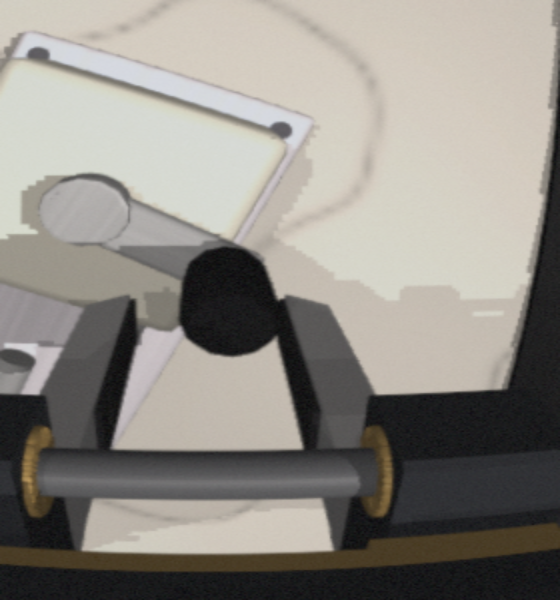

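Emit:
{"api": "servo_tool", "payload": {
  "moves": [
    [[0,0,0,0,0.004,0,0.5],[0,0,0,0,0.008,0,0.4],[0,0,0,0,0.008,-0.01,0.4],[0,0,0,0,0.008,-0.04,0.4],[0,0,0,0,0.008,-0.12,0.3],[0,0,0,0,0.008,-0.2,0],[0,0,0,0,0,-0.28,0],[0,0,0,-0.15,-0.1,-0.31,0],[0,0,0,-0.286,-0.228,-0.31,0],[0,0,0,-0.286,-0.228,-0.31,0],[0,0,0,-0.286,-0.228,-0.31,0],[0,0,0,-0.286,-0.228,-0.31,0]]
  ]
}}

```text
time_s: 23.55
ee_pos: [0.4969, -0.1262, 0.2449]
eef_rot: [3.132, 0.005, 1.57]
force: [0.8, -0.3, 0.4]
grip_width: 0.094
```

Run:
```python
import st
from h import *
grab("wrist","pics/w22.png");grab("scene","pics/s22.png")
i=cv2.imread("pics/w22.png"); cv2.imwrite("pics/w22d.png",cv2.resize(i[0:300,240:480],None,fx=2,fy=2))
```

```text
[ 0.4969 -0.1262  0.2449] 23.55 [ 0.8014 -0.2647  0.446 ] [-0.0373 -0.0964 -0.0411] 0.09397206239430198 [3.132  0.0045 1.5701]
0.19926250853480304 -115.13648957677596 8.936489576775955
tang resist 0.8379955361041831 radial -0.10078863937116622
```

View pics/w22d.png

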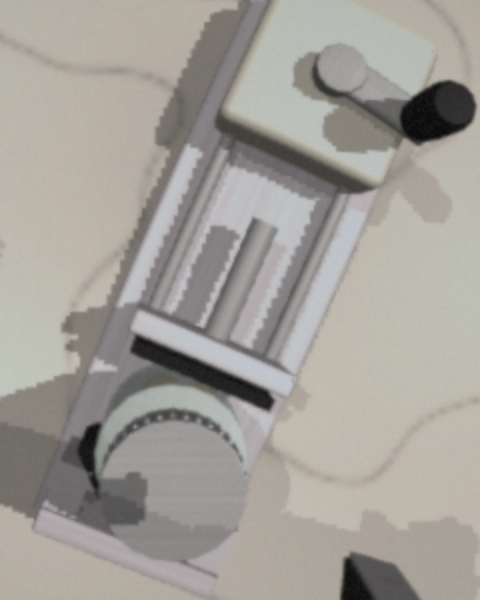

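Run:
```python
from h import *
np.set_printoptions(precision=4,suppress=True)
f="pics/w22.png"; c=lambda x,y:(240+x/2,y/2)
k=wz(f,*c(454,107),.121);d=k[:2]-[.5815,.0542];print("knob",k,np.hypot(*d),np.rad2deg(np.arctan2(d[1],d[0])))
# cap: circle edges of top face
i=cv2.cvtColor(cv2.imread(f),cv2.COLOR_BGR2GRAY)
# edges: top face left 102, right 247, bottom 562 in crop (2x)
for p in [(174,488),(175,486)]: print("cap",wz(f,*c(*p),.141))
print("L",wz(f,*c(101,486),.141),"R",wz(f,*c(247,487),.141),"B",wz(f,*c(174,563),.141),"T",wz(f,*c(174,414),.141))
```

```text
knob [0.6196 0.0289 0.121 ] 0.045755300807553724 -33.59942416625911
cap [ 0.5011 -0.1322  0.141 ]
cap [ 0.5015 -0.1314  0.141 ]
L [ 0.472  -0.1313  0.141 ] R [ 0.5304 -0.1319  0.141 ] B [ 0.5012 -0.1648  0.141 ] T [ 0.5011 -0.1021  0.141 ]
```

Emit:
{"api": "servo_tool", "payload": {
  "moves": [
    [[0.006,0.003,0.99,-0.013,0.009,0.05,0],[0.006,0.003,0.99,-0.013,0.009,0.1,0],[0.006,0.003,0.99,-0.013,0.009,0.13,0],[0.006,0.003,0.99,-0.013,0.009,0.13,0],[0.006,0.003,0.99,-0.013,0.009,0.13,0],[0.006,0.003,0.99,-0.013,0.009,0.13,0],[0.006,0.003,0.99,-0.013,0.009,0.13,0],[0.006,0.003,0.99,-0.013,0.009,0.13,0],[0.006,0.003,0.99,-0.013,0.009,0.13,0],[0.006,0.003,0.99,-0.013,0.009,0.13,0],[0.006,0.003,0.99,-0.013,0.009,0.13,0],[0.006,0.003,0.99,-0.013,0.009,0.13,0]]
  ]
}}

```text
time_s: 24.65
ee_pos: [0.5038, -0.1315, 0.1802]
eef_rot: [-3.138, -0.007, 0.067]
force: [0.4, -0.1, 0.1]
grip_width: 0.0938
```

Run:
```python
import st
from h import *
print(st.o["qpos"])
grab("wrist","pics/w23.png")
```

```text
[ 0.5038 -0.1315  0.1802] 24.65 [ 0.4061 -0.0577  0.1432] [ 0.0228 -0.0122 -0.0081] 0.09379352344480826 [-3.1376 -0.0074  0.0666]
0.20131468070947872 -112.69158935464928 6.491589354649278
tang resist 0.3969581435286996 radial -0.10339111530686176
[-0.3291  0.254   1.6402  0.0069  1.2422  1.1728]
```

View pics/w23.png

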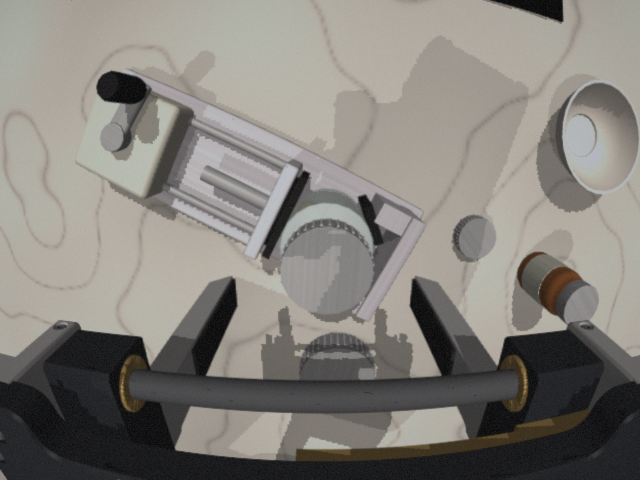

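Run:
```python
from h import *
f="pics/w23.png"
print([wz(f,*p,.141) for p in [(327.5,267),(281,267),(374,267),(327,314),(327,220)]])
from station import get_obs
o=get_obs();p=o["ee_pos"];y=o["eef_rot"][2]
d=np.array([.5010,-.1325])-p[:2];print(d, d@[np.cos(y),np.sin(y)]/.5, d@[np.sin(y),-np.cos(y)]/.5)
```

```text
[array([ 0.50426251, -0.13459081,  0.141     ]), array([ 0.50216057, -0.10531389,  0.141     ]), array([ 0.50617008, -0.16393247,  0.141     ]), array([ 0.47105982, -0.13663495,  0.141     ]), array([ 0.53443671, -0.13215646,  0.141     ])]
[-0.00281722 -0.00089793] -0.005727233194355311 0.0014733952511772487
```

Emit:
{"api": "servo_tool", "payload": {
  "moves": [
    [[-0.002,-0.005,0,-0.003,0.004,0,0],[-0.002,-0.005,0,-0.003,0.004,0.04,0],[-0.002,-0.005,0,-0.003,0.004,0.08,0],[-0.002,-0.005,0,-0.003,0.004,0.11,0],[-0.002,-0.005,0,-0.003,0.004,0.13,0],[-0.002,-0.005,0,-0.003,0.004,0.132,0],[-0.002,-0.005,0,-0.003,0.004,0.132,0]]
  ]
}}

```text
time_s: 25.28
ee_pos: [0.5031, -0.1332, 0.1142]
eef_rot: [-3.14, 0.001, 0.059]
force: [-0.3, 0.1, 0.6]
grip_width: 0.0941
```

Run:
```python
import st
```

```text
[ 0.5031 -0.1332  0.1142] 25.2833 [-0.2811  0.1323  0.5562] [ 0.0101  0.0361 -0.0014] 0.09411666612409184 [-3.1405  0.001   0.0588]
0.2031811443088007 -112.70683639882569 6.506836398825683
tang resist -0.31035421849439515 radial -0.013576222829399659
```

Emit:
{"api": "servo_tool", "payload": {
  "moves": [
    [[0,0,0,0,0,0,1],[0,0,0,0,0,0,1],[0,0,0,0,0,0,1],[0,0,0,0,0,0,1],[0,0,0,0,0,0,1],[0,0,0,0,0,0,1],[0,0,0,0,0,0,1]]
  ],
  "squeeze": 20
}}

```text
time_s: 25.87
ee_pos: [0.5031, -0.1335, 0.1144]
eef_rot: [-3.141, 0.001, 0.059]
force: [-0.5, -2.2, 0.4]
grip_width: 0.0592
```

Run:
```python
import st
from h import *
grab("wrist","pics/w24.png")
```

```text
[ 0.5031 -0.1335  0.1144] 25.8667 [-0.5019 -2.1949  0.3671] [-0.2484  0.0217 -0.0078] 0.05918437329819332 [-3.1409  0.0007  0.0587]
0.20337242506657727 -112.66165663476283 6.461656634762832
tang resist 0.38253087630375754 radial 2.2188122925754103
```

View pics/w24.png

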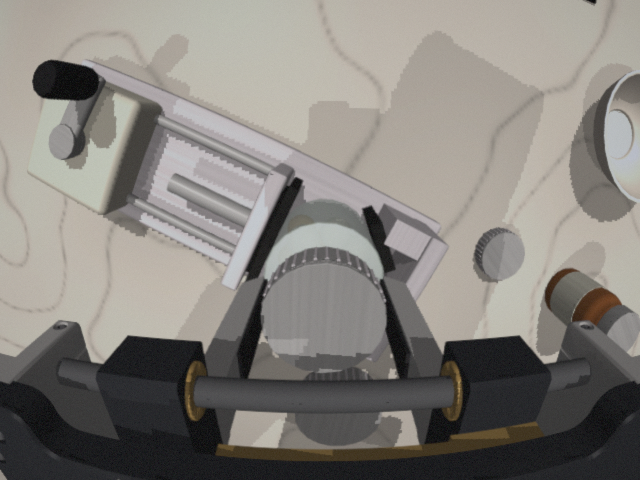

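Emit:
{"api": "servo_tool", "payload": {
  "moves": [
    [[0,0,0,0,0,0,1],[0,0,0,0,0,0,1],[0,0,-0.06,0,0,0,1],[0,0,-0.12,0,0,0,1],[0,0,-0.18,0,0,-0.001,1],[0,0,-0.24,0,0,-0.001,1],[0,0,-0.24,0,0,-0.001,1]]
  ],
  "squeeze": 60
}}

```text
time_s: 26.5
ee_pos: [0.5035, -0.1332, 0.1151]
eef_rot: [-3.141, -0.001, 0.44]
force: [2.7, 2.5, 1.2]
grip_width: 0.0584
```

Run:
```python
import st
from h import *
grab("top","pics/t25.png");grab("wrist","pics/w25.png");grab("scene","pics/s25.png")
a=cv2.imread("pics/s22.png")[200:310,210:400];b=cv2.imread("pics/s25.png")[200:310,210:400]
cv2.imwrite("pics/s25d.png",cv2.resize(np.vstack([a,b]),None,fx=2.7,fy=2.7))
```

```text
[ 0.5035 -0.1332  0.1151] 26.5 [2.7211 2.4786 1.2476] [ 0.2611 -0.5482  0.3012] 0.05835750416150333 [-3.1408 -0.0006  0.4404]
0.20295110776683506 -112.60260053800255 6.402600538002545
tang resist 1.559479981436232 radial -3.3340595107622377
```

View pics/s25d.png

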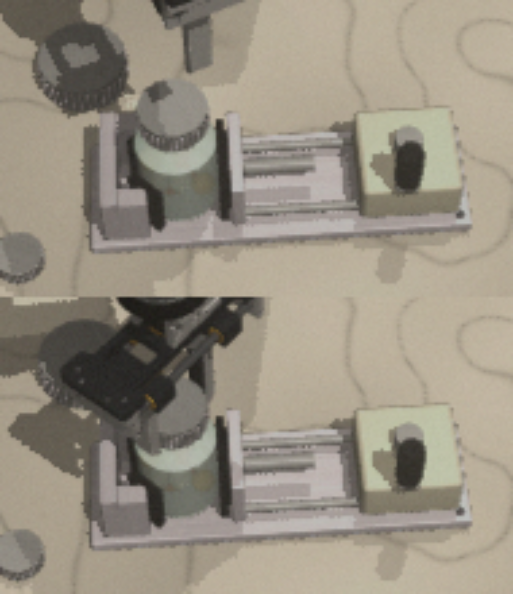

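View pics/w25.png

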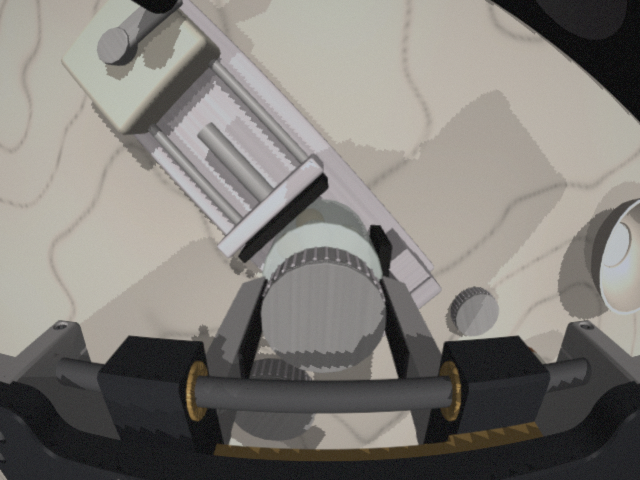

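Emit:
{"api": "servo_tool", "payload": {
  "moves": [
    [[0,0,-0.06,0,0,0,1],[0,0,-0.12,0,0,-0.001,1],[0,0,-0.18,0,0,-0.001,1],[0,0,-0.24,0,0,-0.001,1],[0,0,-0.3,0,0,-0.002,1],[0,0,-0.36,0,0,-0.002,1],[0,0,-0.42,0,0,-0.002,1],[0,0,-0.48,0,0,-0.003,1],[0,0,-0.54,0,0,-0.003,1],[0,0,-0.6,0,0,-0.003,1],[0,0,-0.66,0,0,-0.003,1],[0,0,-0.66,0,0,-0.003,1]]
  ]
}}

```text
time_s: 27.65
ee_pos: [0.5025, -0.1319, 0.1162]
eef_rot: [-3.138, -0.003, 1.473]
force: [-6.2, 9.0, 5.6]
grip_width: 0.0584
```

Run:
```python
import st
from h import *
grab("wrist","pics/w26.png");grab("scene","pics/s26.png")
a=cv2.imread("pics/s22.png")[200:310,240:330];b=cv2.imread("pics/s26.png")[200:310,240:330]
cv2.imwrite("pics/s26d.png",cv2.resize(np.hstack([a,b]),None,fx=4.4,fy=4.4,interpolation=cv2.INTER_CUBIC))
```

```text
[ 0.5025 -0.1319  0.1162] 27.65 [-6.2478  8.9986  5.6208] [1.6707 0.9933 0.1297] 0.05837708104220473 [-3.1384 -0.003   1.4732]
0.20218598228638635 -113.01132402833849 6.81132402833849
tang resist -9.268315961214274 radial -5.840257496068606
```

View pics/s26d.png

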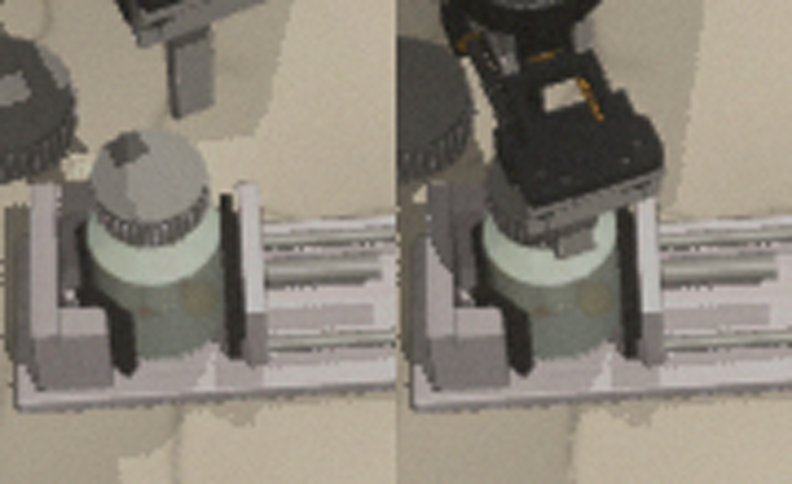

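View pics/w26.png

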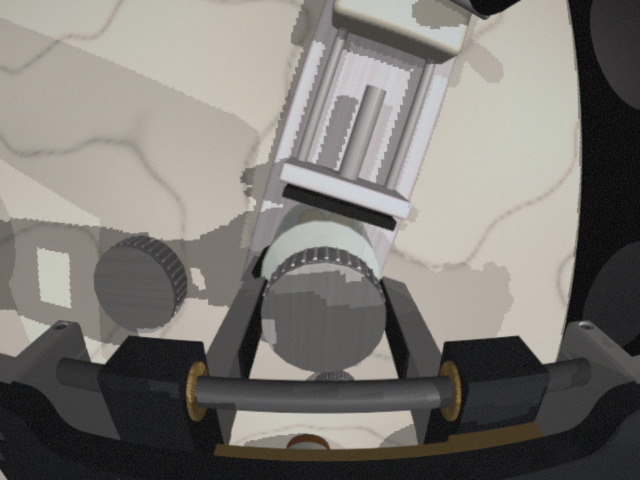

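Emit:
{"api": "servo_tool", "payload": {
  "moves": [
    [[0,0,-0.06,0.001,-0.001,-0.001,1],[0,0,-0.12,0.001,-0.001,-0.001,1],[0,0,-0.18,0.001,-0.001,-0.001,1],[0,0,-0.24,0.001,-0.001,-0.002,1],[0,0,-0.3,0.001,-0.001,-0.002,1],[0,0,-0.36,0.001,-0.001,-0.003,1],[0,0,-0.42,0.001,-0.001,-0.004,1],[0,0,-0.48,0.001,-0.001,-0.005,1],[0,0,-0.53,0.001,-0.001,-0.006,1],[0,0,-0.55,0.001,-0.001,-0.007,1],[0,0,-0.55,0.001,-0.001,-0.007,1]]
  ]
}}

```text
time_s: 28.67
ee_pos: [0.5003, -0.131, 0.1187]
eef_rot: [-3.139, -0.009, 2.331]
force: [-7.7, 1.7, -1.2]
grip_width: 0.0586
```

Run:
```python
import st
from h import *
print(st.o["qpos"])
grab("wrist","pics/w27.png");grab("scene","pics/s27.png")
b=cv2.imread("pics/s27.png")[180:310,210:400]
cv2.imwrite("pics/s27d.png",cv2.resize(b,None,fx=4,fy=4,interpolation=cv2.INTER_CUBIC))
```

```text
[ 0.5003 -0.131   0.1187] 28.6667 [-7.6665  1.6764 -1.1525] [ 0.3385  1.2289 -0.0808] 0.05856296769308609 [-3.139  -0.0085  2.3312]
0.20225418933231032 -113.67132878924797 7.471328789247963
tang resist -7.694534847521259 radial 1.5426515666641643
[-0.3279  0.323   1.7047  0.0019  1.1227 -1.0891]
```

View pics/s27d.png

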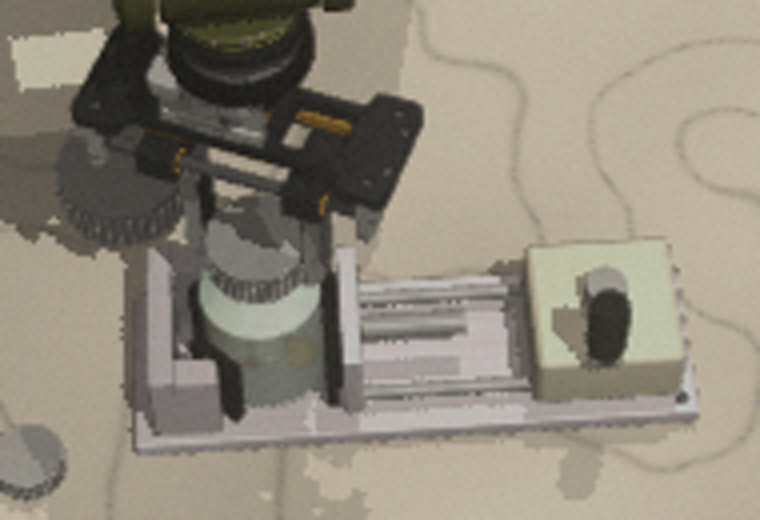

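View pics/w27.png

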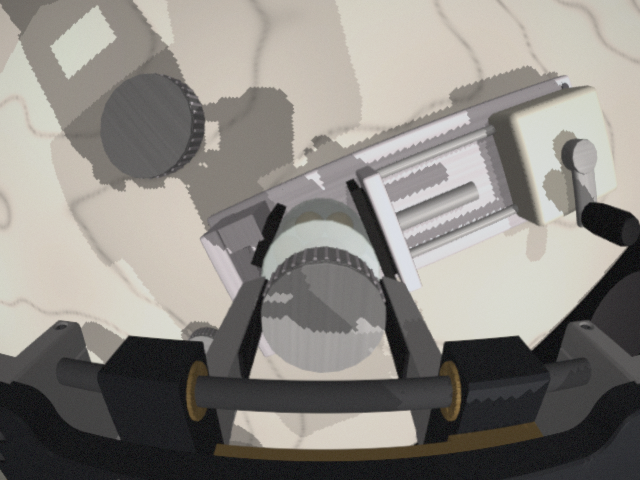

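Emit:
{"api": "servo_tool", "payload": {
  "moves": [
    [[0,0,0,0.001,-0.001,-0.003,1],[0,0,0,0.001,-0.001,-0.006,1],[0,0,0,0.001,-0.001,-0.01,1],[0,0,0,0.001,-0.001,-0.01,1]]
  ]
}}

```text
time_s: 29.1
ee_pos: [0.4999, -0.1313, 0.1242]
eef_rot: [-3.139, -0.008, 2.328]
force: [-0.2, -0.4, 0.1]
grip_width: 0.0581
```

Run:
```python
import st
```

```text
[ 0.4999 -0.1313  0.1242] 29.1 [-0.2386 -0.3822  0.0698] [-0.0168 -0.0917  0.0082] 0.0581084324171564 [-3.1393 -0.0077  2.3281]
0.20262579033237926 -113.75185566302312 7.551855663023119
tang resist -0.0644202636231784 radial 0.4459429507276079
```

Emit:
{"api": "servo_tool", "payload": {
  "moves": [
    [[0,0,0,0,0,-0.01,1],[0,0,0,0,0,-0.02,1],[0,-0.002,0,0,0,-0.03,1],[0.001,-0.005,0,0,0,-0.04,1],[-0.001,-0.005,0,0,0,-0.05,1],[-0.001,-0.005,0,0,0,-0.05,1],[-0.001,-0.005,0,0,0,-0.05,1],[-0.001,-0.005,0,0,0,-0.05,1]]
  ]
}}

```text
time_s: 29.77
ee_pos: [0.5, -0.1314, 0.1491]
eef_rot: [-3.141, 0.0, 2.328]
force: [-0.0, 0.2, -0.8]
grip_width: 0.058
```

Run:
```python
import st
from h import *
grab("wrist","pics/w28.png");grab("scene","pics/s28.png")
b=cv2.imread("pics/s28.png")[180:310,210:400]
cv2.imwrite("pics/s28d.png",cv2.resize(b,None,fx=4,fy=4,interpolation=cv2.INTER_CUBIC))
```

```text
[ 0.5    -0.1314  0.1491] 29.7667 [-0.049   0.2463 -0.7863] [-0.0452 -0.124  -0.0047] 0.05804492506751494 [-3.1408  0.      2.328 ]
0.20268086498361818 -113.72039737794543 7.520397377945429
tang resist -0.14396774484168692 radial -0.205816304154163
```

View pics/s28d.png

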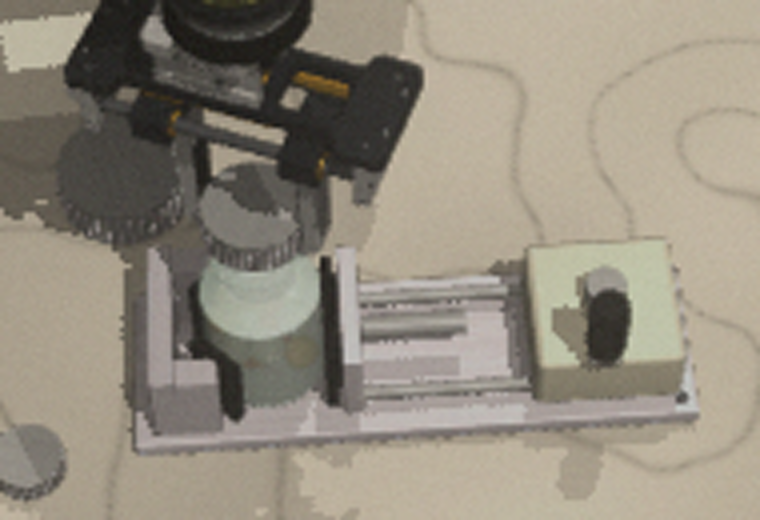

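View pics/w28.png

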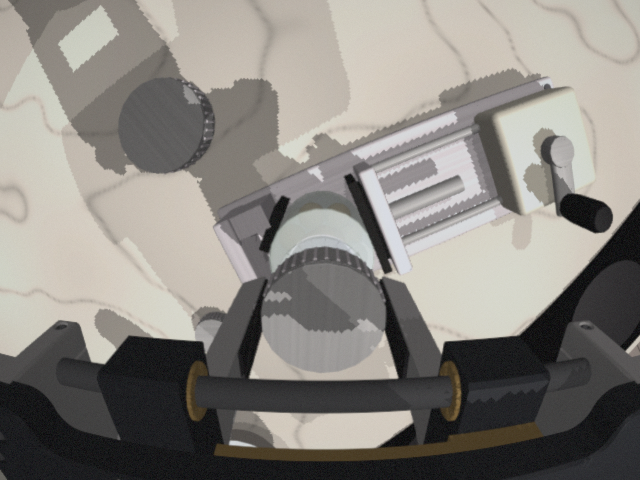

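Run:
```python
from h import *
for n,u,v,t in [("before",210+256/4,200+157/4,(.5026,-.1335)),("now",210+249/4,180+203/4,(.5000,-.1314))]:
    zs=np.arange(.12,.21,.001); e=[np.hypot(*(onz("scene",u,v,z)[:2]-t)) for z in zs]; print(n,zs[np.argmin(e)],min(e))
```

```text
before 0.14 0.0016867322721776294
now 0.16900000000000004 0.0015232913062979828
```

Run:
```python
from station import hand_in,get_obs
o=get_obs();print(o["time_s"],o["ee_pos"],o["grip_width"]); print(hand_in())
```

```text
29.8667 [ 0.49993289 -0.13134389  0.14896657] 0.058334365415032646
the job is handed in; nothing more can be done
None
```

I clamped the jar, unscrewed the cap about 130° counterclockwise and lifted it straight off. I handed the job in at 29.9 s with the cap still in the gripper. One point is uncertain: the crank did not stay at its stop when released.

**Last checks**
- **Cap:** level to within 0.1°, gripped at 58 mm, wrist force under 1 N. Its lower edge is about 15 mm above the mouth going by how far the tool rose. A rough scene-camera estimate put the cap about 6 mm lower, which would be about 10 mm. The wrist view shows no slip in the grip, so I trust the first figure.
- **Jar:** upright in the V, and its markings did not turn during unscrewing.
- **Bystanders:** I never reached toward the mug, spice jar or bowl. I made no separate final check of them.

**What disagreed**
- **Over-driving:** I turned the crank past its soft end stop, with up to about 41 N sideways at the gripper. On release it sprang back by about 105°.
- **Resting angle:** I drove it to the stop again, and each gentle release settled at the same crank angle. That is roughly 15.5 to 15.9 rad, and I take it to be where friction balances the rubber at about 40 to 50 N. It stayed there through the unscrewing. It is at or slightly below the nominal firm grip of 15.9 rad, not at the 16.4 rad stop.

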